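# Lay out a split beam path on the optical table

### The job

Lay out the beam path on the optical table, ready for clamping: stand the plate beamsplitter where the laser's line crosses the camera's line of sight, at 45 degrees to both so that it reflects the laser's beam into the camera; on the laser's line, the iris 10 cm in front of the splitter (on the laser's side) and the beam dump 10 cm behind it with its mouth towards the laser, both measured post to post; and the lens on the camera's line of sight, its post 8 cm from the camera's front end. Centre each on its line, the iris and lens square across it, upright and let go. Leave the mirror, the empty post holder and the loose clamping fork where they are.

Things in the scene. Friction and masses are not known exactly. Their poses are not given: they have to be found in the camera images.
- laser: Laser head, clamped down, off: grey finned box 150 x 52 x 52 mm on two pedestals, top at 105 mm, with a short steel nose 22 mm across. Origin: on the table straight below the front end of the nose. x axis: the way the beam leaves; z up. The beam's line is y = 0, 75 mm above the table.
- camera: Camera, clamped down: grey box 46 mm wide with a round black barrel 40 mm across; top at 99 mm. Origin: on the table below the barrel's front end. x axis: the way it looks, always square to the beam; z up. Its line of sight is y = 0, 75 mm up, and crosses the laser's line. It stands left of the beam as seen from the laser; its y axis points the way the beam runs.
- splitter: Plate beamsplitter: glass plate in an upright black frame 44 mm wide, 10 thick, z 51 to 99 mm. Dark steel base 50 mm across on a 12.7 mm post. Origin: centre of the base's underside, z up; optic centre at z = 75 mm. From above the frame runs along the diagonal between its own +x and +y: with its x axis along the laser's x, either way round, it reflects into the camera. Grip the frame's flat outer edges, 44 mm apart. 250 g.
- iris: Iris: flat black round disc 44 mm across, 10 thick, with dark blades, a pinhole and a small steel lever at the top (up to 109 mm). Dark steel base 50 mm across on a 12.7 mm post. Origin: centre of the base's underside, z up; optic centre at z = 75 mm. x axis: the disc's axis, through the pinhole; y: across it; the rim is gripped at z = 75 mm, 44 mm wide. Either face may be the front. 240 g.
- lens: Lens in a black square plate 40 x 40 mm, 10 thick, z 55 to 95 mm, with a round collar 31 mm across standing out 11 mm from either face. Dark steel base 50 mm across on a 12.7 mm post. Origin: centre of the base's underside, z up; optic centre at z = 75 mm. x axis: the lens's axis; y: across the plate; its flat edges, 40 mm apart, can be gripped. Either face may be the front. 260 g.
- dump: Beam dump: black block 46 mm long (x), 36 wide (y), z 57 to 93 mm, with fins across its top and a round mouth, 26 mm across, standing out 9 mm from its front. Dark steel base 50 mm across on a 12.7 mm post. Origin: centre of the base's underside, z up; optic centre at z = 75 mm. x axis: out of the mouth. The flat sides, 36 mm apart along y, can be gripped. 340 g.
- mirror: Mirror in a square black adjuster mount of two plates 46 mm wide with three knobs at the back, on the same kind of base and post, 98 mm tall; not part of this layout. Origin: centre of the base's underside.
- holder: Empty post holder: plain black cylinder 25 mm across on a 50 mm base, with a steel thumbscrew, 75 mm tall; not part of this layout. Origin: centre of its underside.
- fork: Loose clamping fork: flat dark steel piece about 74 mm long, 36 mm wide and 8 mm thick, lying on the table; not part of this layout. Origin: at its underside, near its middle.
Things that resemble listed ones, but are neither listed nor needed, are in the scene too. Leave any orange or pink look-alike of the dump alone.

How it is judged (in metres and radians):
At the end, for the whole second after the job is handed in: All four within 10 mm of their lines and 10 degrees of their headings, upright, at rest, released: splitter at the crossing; iris before and dump beyond it on the laser's line, 85 to 115 mm away, mouth to the laser; lens 65 to 95 mm before the camera's front (y of splitter in the frame of laser between -0.01 and 0.01 m and y of splitter in the frame of camera between -0.01 and 0.01 m and angle between the x axis of each of splitter, iris, dump and the x axis of laser, either way round below 0.17 rad and y of iris in the frame of laser between -0.01 and 0.01 m and horizontal distance between iris and splitter between 0.085 and 0.115 m and y of iris in the frame of camera below -0.05 m and y of dump in the frame of laser between -0.01 and 0.01 m and horizontal distance between dump and splitter between 0.085 and 0.115 m and y of dump in the frame of camera above 0.05 m and x of laser in the frame of dump above 0.1 m and y of lens in the frame of camera between -0.01 and 0.01 m and x of lens in the frame of camera between 0.065 and 0.095 m and angle between the x axis of lens and the x axis of camera, either way round below 0.17 rad and angle between each of splitter, iris, dump, lens's own z axis and vertical below 0.08 rad and height (world z) of each of splitter, iris, dump, lens below 0.006 m and linear speed of each of splitter, iris, dump, lens below 0.02 m/s); the robot touches nothing.
It fails at once if the mirror, the empty post holder or the loose fork is moved more than 15 mm (distance of any of mirror, holder, fork from where it was at the start of the episode above 0.015 m).
It also fails if it takes over 109 s, if anything falls off the work surface, if the arm or the gripper's body presses on something with over 40 N, if the wrist force passes 120 N, or if a joint passes its speed limit or range.

### The arm

A 6-joint arm with a two-finger parallel gripper is mounted at the origin on the work surface. World frame = base frame: x ahead of the robot, y to its left, z up, the work surface at z = 0. Lengths are in mm, angles in rad, forces in N, time in s.
With the tool pointing down it reaches from about 275 to 750 mm from the base axis. Payload 10.2 kg.
Tool frame: the origin (TCP) lies midway between the tips of the shut fingers; the grasp point (between the pads) lies 19 mm behind it; x points along the fingers, y is the direction in which the jaws open and shut, and the axes are right-handed (so a half turn about x gives the same grasp; the last joint's range is limited). The gripper opens to 85 mm and grips with 20 to 120 N. Pads are 22 mm wide; open, the fingers measure 114 mm over their backs; the gripper's body (76 mm by 85 mm) begins 54 mm behind the grasp point. The pads swing forward as they close: fully open they stand 13 mm farther back than shut.
Start: joints at [1.09, 0.313, 1.498, -0, 1.331, -0.223], TCP at [133.863, 507.653, 231.294] pointing down, gripper open.
Joint ranges: [-2.94, 2.94], [-0.97, 2.17], [0.19, 2.56], [-1.23, 4.37], [0.02, 3.11], [-2.88, 2.88]. Speed limits (rad/s): [2.39, 2.39, 3.01, 3.14, 3.14, 3.14].

### API

Orientations are given as a unit quaternion [w, x, y, z].
In Python, from rig import sense, capture, get_calibration, finish_job gives the robot as it stands.
- The arm moves only by the tool jog_arm, never from a script. Its argument "increments" is a list of rows, each an object of numbers: "rx", "ry", "rz": the turn, a rotation vector about the tool's x, y, z in rad; "x", "y", "z": the shift along the tool's x, y, z in mm; "hand": the finger opening in mm, from 0 to 85.4. A call has 1 to 5 rows; each row shifts and turns the commanded pose from where the row before left it, along the tool's axes as they then stand; what a row does not reach is not made up. A row lasts 1/8 s, in which the tool goes at most 62.5 mm and 10.7 degrees, less where a joint would pass 70% of its speed; a pose out of reach is approached as far as the arm can. A call with a gripper value outside its range is refused whole. The fingers move at their own pace and stop on an object; "force" is the grip in N (left out, the last holds). Time passes only in rows, so rows that do not move let the fingers close. It gives the time, the measured TCP pose, the force and the opening at its end, in the units of the state.
- sense(): the state, without advancing time (a new reading comes with each control period).
- capture(name): name is "side" or "top" or "wrist"; returns the picture (420x560x3 uint8, red, green, blue); there is no depth.
- get_calibration(name): a dict with "camera_matrix" (3x3 intrinsics, pixels), "R" (3x3) and "t" (3): a world point X has camera coordinates R X + t; the wrist camera has in their place "T_tool_cam" (4x4, takes a point from camera to tool coordinates, whose origin is the TCP and whose axes are the tool frame's). Camera axes: x right, y down, z forward; pixel columns grow to the right and rows downward; lengths in mm; the calibration is good to about 2 mm. A picture is of the moment at which its call begins: read the wrist's pose just before it. get_calibration takes no time and is no camera call.
- finish_job(): hands the job in, once; it reports no verdict.
The state is a dict: "time_s": time; "joints": joint angles; "dq": joint speeds; "tau": joint torques, N m; "eef_pos": TCP position; "ee_rot": TCP orientation; "force": force on the tool from outside, world axes, zero at the start; "wrist_torque": the same for the moment, N m; "grip_width": opening from 0.0 (shut) to 1.0 (fully open).
Only numpy, scipy, OpenCV 4.12 (cv2) and the standard library are available. Lean on these libraries where they do the work, as an engineer would, in place of code of your own. Each camera call takes 0.05 s, during which the arm holds its last target.

## Working session

There is one attempt and no reset: what is moved stays moved. The work goes in short steps, Python scripts to look and compute and a tool call to move; the robot and the scene stay as the last step left them, time stands still between calls to the robot, and variables do not carry over. Pictures are saved under pics/ and viewed, and the job is handed in when it is done.

Besides the shell and the picture viewer there is one more tool, called by a JSON object that holds its "op" and its "data", one argument or row to a line. jog_arm: Moves the arm, as the interface text tells. Its arguments: {"type":"object","properties":{"increments":{"type":"array","items":{"type":"object","properties":{"rx":{"type":"number"},"ry":{"type":"number"},"rz":{"type":"number"},"x":{"type":"number"},"y":{"type":"number"},"z":{"type":"number"},"hand":{"type":"number"}}}},"force":{"type":"number"}},"required":["increments"]}

```bash
ls; mkdir -p pics; cat > h.py <<'E'
import numpy as np, cv2
from rig import sense, capture, get_calibration, finish_job
E
python3 - <<'E'
from h import *
s=sense();print(s)
for n in("side","top","wrist"):
    im=capture(n);cv2.imwrite(f"pics/{n}0.png",im[...,::-1]);np.save(f"pics/{n}0.npy",im)
    c=get_calibration(n)
    for k in c: print(n,k,np.round(np.array(c[k]),3).tolist())
E
```

```text
pics
{'time_s': 0.0, 'joints': array([ 1.08957112e+00,  3.13442672e-01,  1.49841229e+00, -3.00598844e-05,
        1.33100700e+00, -2.23460996e-01]), 'dq': array([-7.19002030e-04, -2.80985440e-05, -4.14016236e-05, -2.13408529e-05,
       -4.35977060e-04, -6.37439305e-04]), 'tau': array([-1.51925226e-03, -4.12257564e+01, -2.59745014e+01, -2.68442973e-04,
        4.02623453e-03,  1.09878954e-06]), 'eef_pos': array([133.76350271, 507.41367291, 230.74816161]), 'ee_rot': array([ 0.70109718,  0.09045404,  0.70138754, -0.09130355]), 'force': array([ 0.11912085, -0.47520322,  0.70986473]), 'wrist_torque': array([0.04527929, 0.01968481, 0.01677268]), 'grip_width': 0.9977304200491824}
side camera_matrix [[464.236, 0.0, 275.555], [0.0, 464.236, 217.301], [0.0, 0.0, 1.0]]
side R [[-0.976, -0.218, 0.021], [-0.136, 0.533, -0.835], [0.171, -0.818, -0.55]]
side t [531.281, 98.773, 940.89]
top camera_matrix [[420.645, 0.0, 284.744], [0.0, 420.645, 213.704], [0.0, 0.0, 1.0]]
top R [[0.001, -1.0, -0.021], [-0.991, 0.002, -0.136], [0.136, 0.021, -0.99]]
top t [59.821, 517.092, 853.911]
wrist camera_matrix [[348.514, 0.0, 274.335], [0.0, 348.514, 211.461], [0.0, 0.0, 1.0]]
wrist T_tool_cam [[-0.0, -0.262, 0.965, -143.011], [1.0, 0.0, 0.0, 0.018], [-0.0, 0.965, 0.262, -64.695], [0.0, 0.0, 0.0, 1.0]]
```

View pics/top0.png

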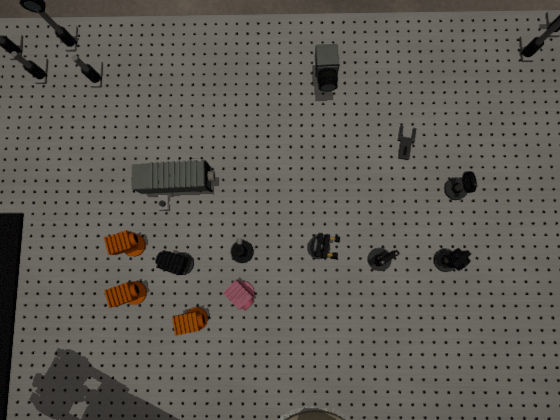

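View pics/side0.png

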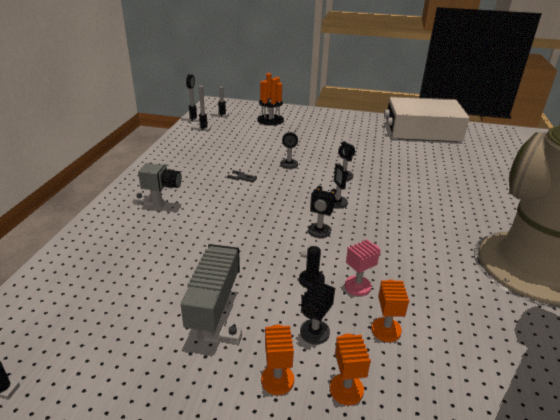

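View pics/wrist0.png

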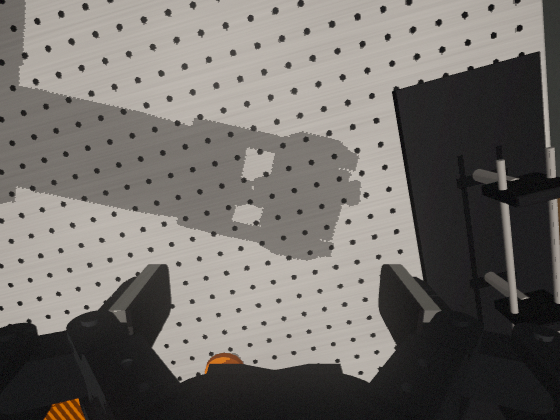

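```bash
python3 - <<'E'
from h import *
im=cv2.imread("pics/top0.png");
cv2.imwrite("pics/c1.png",cv2.resize(im[130:300,300:490],None,fx=4,fy=3.5,interpolation=cv2.INTER_CUBIC)) if 0 else cv2.imwrite("pics/c1.png",cv2.resize(im[150:290,300:490],None,fx=4.2,fy=4.2,interpolation=cv2.INTER_CUBIC))
im=cv2.imread("pics/side0.png");
cv2.imwrite("pics/c2.png",cv2.resize(im[110:350,220:400],None,fx=2.5*1,fy=2.5,interpolation=cv2.INTER_CUBIC)[:600])
im=cv2.imread("pics/top0.png");
cv2.imwrite("pics/c3.png",cv2.resize(im[30:210,120:360],None,fx=3.3,fy=3.3,interpolation=cv2.INTER_CUBIC))
E
```

```text
(no output)
```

View pics/c1.png

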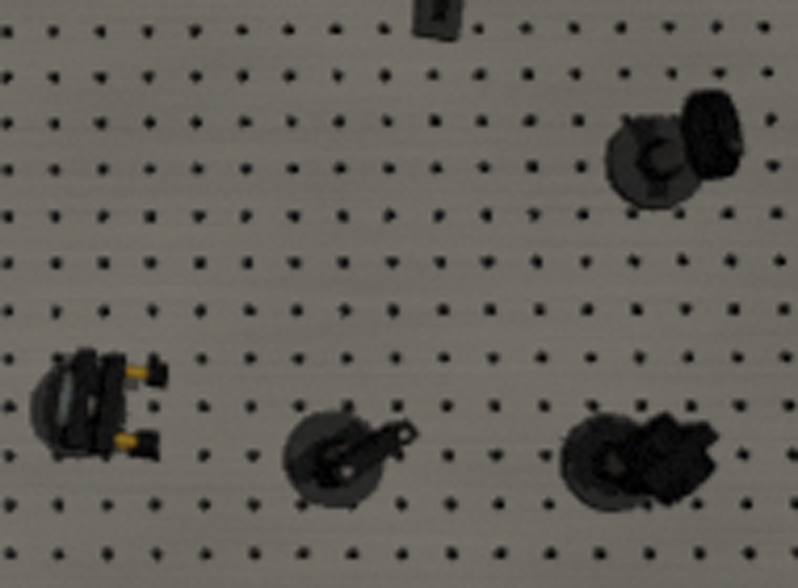

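View pics/c2.png

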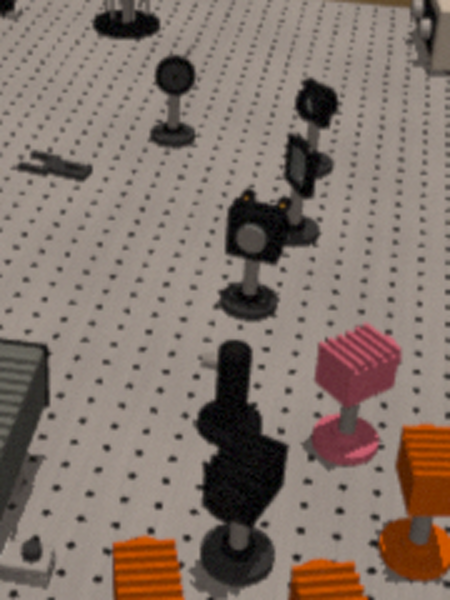

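View pics/c3.png

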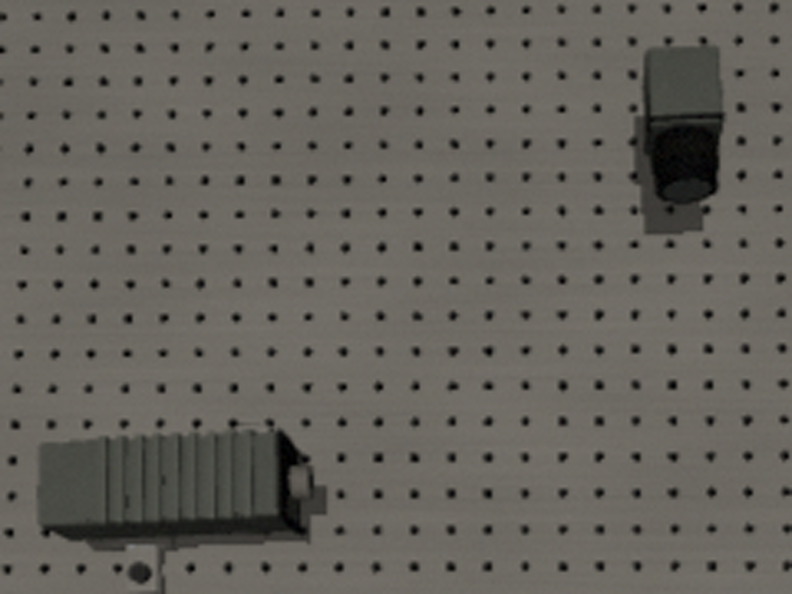

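```bash
cat >> h.py <<'E'
def ray(n,uv,z,cal=None):
    c=cal or get_calibration(n);K=np.array(c["camera_matrix"])
    R=np.array(c["R"]);t=np.array(c["t"])
    C=-R.T@t; d=R.T@np.linalg.inv(K)@np.array([uv[0],uv[1],1.])
    return C+d*(z-C[2])/d[2]
def quat(q):
    from scipy.spatial.transform import Rotation as Ro
    return Ro.from_quat([q[1],q[2],q[3],q[0]]).as_matrix()
def wcal(s):
    c=get_calibration("wrist");T=np.array(c["T_tool_cam"]);W=np.eye(4);W[:3,:3]=quat(s["ee_rot"]);W[:3,3]=s["eef_pos"]
    M=np.linalg.inv(W@T);return dict(camera_matrix=c["camera_matrix"],R=M[:3,:3],t=M[:3,3])
def proj(n,X,cal=None):
    c=cal or get_calibration(n);p=np.array(c["camera_matrix"])@(np.array(c["R"])@np.array(X,float)+np.array(c["t"]));return p[:2]/p[2]
def crop(im,x0,x1,y0,y1,f,name,g=1.8):
    c=cv2.resize(im[y0:y1,x0:x1],None,fx=f,fy=f,interpolation=cv2.INTER_CUBIC)
    c=np.clip(255*(c/255.)**(1/g),0,255).astype(np.uint8)
    for x in range((x0+9)//10*10,x1,10):
        cv2.line(c,(int((x+.5-x0)*f),0),(int((x+.5-x0)*f),8),(0,0,255),1)
        cv2.putText(c,str(x),(int((x+.5-x0)*f)-10,20),0,.35,(0,0,255),1)
    for y in range((y0+9)//10*10,y1,10):
        cv2.line(c,(0,int((y+.5-y0)*f)),(8,int((y+.5-y0)*f)),(0,0,255),1)
        cv2.putText(c,str(y),(10,int((y+.5-y0)*f)+4),0,.35,(0,0,255),1)
    cv2.imwrite("pics/"+name,c)
E
python3 - <<'E'
from h import *
im=cv2.imread("pics/top0.png");
crop(im,125,225,150,215,8,"l1.png")
crop(im,305,350,38,100,9,"l2.png")
E
```

```text
(no output)
```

View pics/l1.png

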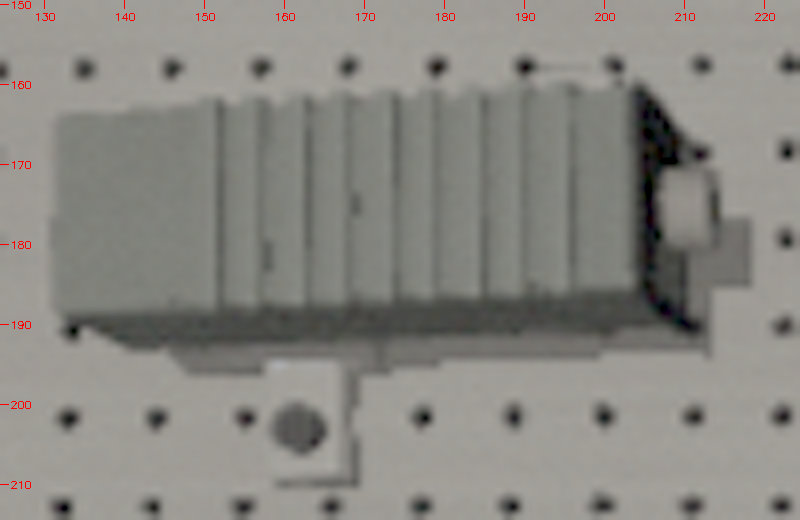

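View pics/l2.png

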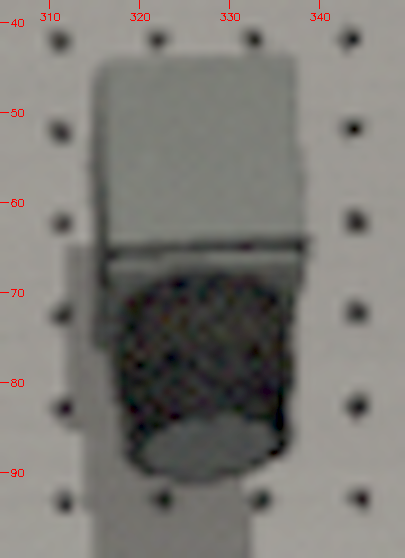

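```bash
python3 - <<'E'
from h import *
c=get_calibration("top");print("C",(-np.array(c["R"]).T@np.array(c["t"])).round(1))
r=lambda p,z:ray("top",p,z)[:2]
a,b,d,e=[r(p,105) for p in[(131.5,163.7),(204,160.2),(132.5,188.3),(204.5,185.8)]]
print("laser",a,b,d,e)
for p,q in((a,b),(d,e)): print(np.degrees(np.arctan2(*(q-p)[::-1])),np.linalg.norm(q-p))
print("w",np.linalg.norm(a-d),np.linalg.norm(b-e),"axis",(a+d)/2,(b+e)/2)
print("nose tip", r((213.3,175.3),75))
a,b,d,e=[r(p,99) for p in[(316.3,44.3),(317.2,64.5),(337,44.3),(338.2,64)]]
print("cam",a,b,d,e,(a+d)/2,(b+e)/2)
for p,q in((a,b),(d,e)): print(np.degrees(np.arctan2(*(q-p)[::-1])),np.linalg.norm(q-p))
print("barrel",r((328,87.3),75))
E
```

```text
C [395.9  40.7 917.4]
laser [609.23241255 364.24588849] [615.67304938 218.92811092] [559.18197694 359.71656737] [563.68829149 216.54121745]
-87.46225156578505 145.46043544318388
-88.19726231631833 143.24624845317373
w 50.25495850920993 52.03952645446067 axis [584.20719474 361.98122793] [589.68067043 217.73466419]
nose tip [591.7997499  205.45678852]
cam [863.32922538  -7.2921572 ] [818.81401027  -8.71627612] [862.83551404 -50.15591727] [819.4589544  -51.91417241] [863.08236971 -28.72403723] [819.13648233 -30.31522426]
-178.16763361059378 44.53798930392125
-177.67880441705432 43.412180180013486
barrel [780.07116161 -32.3519692 ]
```

```bash
python3 - <<'E'
from h import *
im=cv2.imread("pics/top0.png");
for i,(x,y) in enumerate([(384,258),(460,186),(452,259),(177,263)]):
    crop(im,x-26,x+26,y-24,y+24,7.6,f"o{i}.png",2.2)
a=np.hstack([cv2.imread(f"pics/o{i}.png") for i in(0,1)]);b=np.hstack([cv2.imread(f"pics/o{i}.png") for i in(2,3)])
cv2.imwrite("pics/o.png",cv2.resize(np.vstack([a,b]),None,fx=1,fy=1)[:, :800])
print(np.vstack([a,b]).shape)
E
```

```text
(730, 790, 3)
```

View pics/o.png

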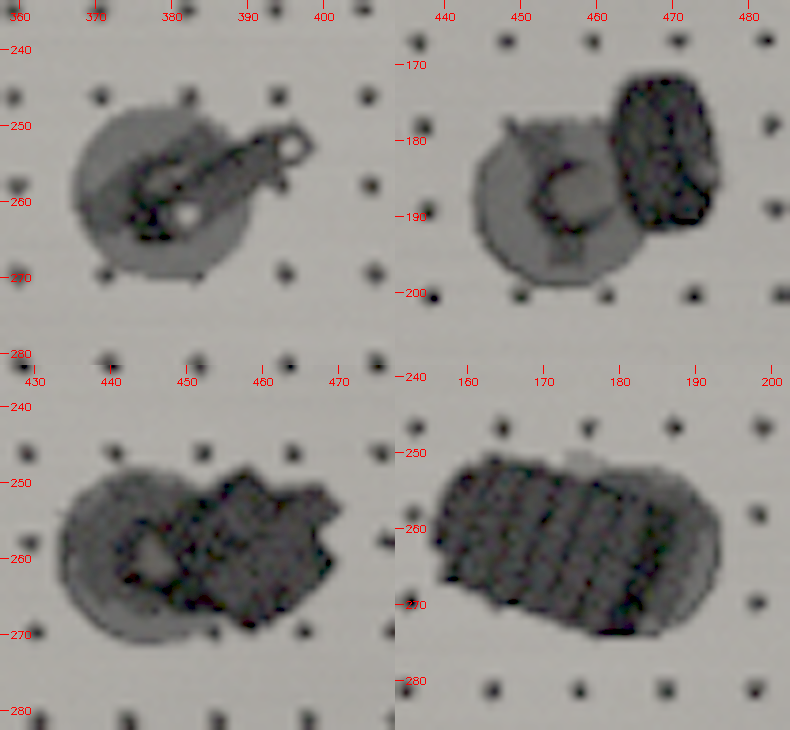

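```bash
python3 - <<'E'
from h import *
s=sense();print(quat(s["ee_rot"]).round(3))
for n,p in dict(spl=(379,259.3),iris=(456.2,188.3),lens=(446.3,259.8),dump=(181.5,262.7),fork=(405,142),holder=(242,252),mirror=(322,248)).items():
    b=ray("top",p,5);print(n,b.round(1),"head px",proj("top",[b[0],b[1],75]).round(1), "side base",proj("side",b).round(0))
E
```

```text
[[-0.     0.255  0.967]
 [-0.001  0.967 -0.255]
 [-1.    -0.001 -0.   ]]
spl [ 422.1 -142.5    5. ] head px [386.1 258.3] side base [338. 201.]
iris [ 576.7 -315.4    5. ] head px [469.4 181.5] side base [289. 163.]
lens [ 421.  -285.9    5. ] head px [459.  258.8] side base [344. 174.]
dump [414.8 283.7   5. ] head px [172.3 262. ] side base [314. 330.]
fork [ 682.1 -208.     5. ] head px [413.9 131.7] side base [242. 176.]
holder [437.8 152.7   5. ] head px [237.7 250.4] side base [313. 278.]
mirror [446.4 -20.6   5. ] head px [324.3 246.1] side base [321. 228.]
```

{"op": "jog_arm", "data": {
  "increments": [
    {"y": -20.7, "z": 47},
    {"y": -20.7, "z": 47},
    {"y": -20.7, "z": 47},
    {"y": -20.7, "z": 47},
    {"y": -20.7, "z": 47}
  ]
}}

```text
schema error: expected keys rx, ry, rz, x, y, z, hand
```

{"op": "jog_arm", "data": {
  "increments": [
    {"y": -20.7, "z": 47},
    {"y": -20.7, "z": 47},
    {}
  ]
}}

```text
schema error: expected keys rx, ry, rz, x, y, z, hand
```

```bash
cat >> h.py <<'E'
def wshot(name):
    s=sense();im=capture("wrist");np.save(f"pics/{name}.npy",im);np.savez(f"pics/{name}_s.npz",**{k:s[k] for k in("eef_pos","ee_rot")})
    c=np.clip(255*(im[...,::-1]/255.)**(1/1.6),0,255).astype(np.uint8)
    cv2.imwrite(f"pics/{name}.png",c)
    R=quat(s["ee_rot"]);print(s["time_s"],s["eef_pos"].round(1),"yaw(y)",np.degrees(np.arctan2(R[1,1],R[0,1])).round(2),"tilt",R[:2,0].round(3),s["grip_width"],s["force"].round(1));return s
def wload(name):
    return wcal(dict(np.load(f"pics/{name}_s.npz")))
E
python3 -c "
from h import *
wshot('w1')"
```

```text
0.15 [133.8 507.5 230.9] yaw(y) 75.23 tilt [-0.    -0.001] 0.9995779354747036 [-0.2  0.3 -0. ]
```

View pics/w1.png

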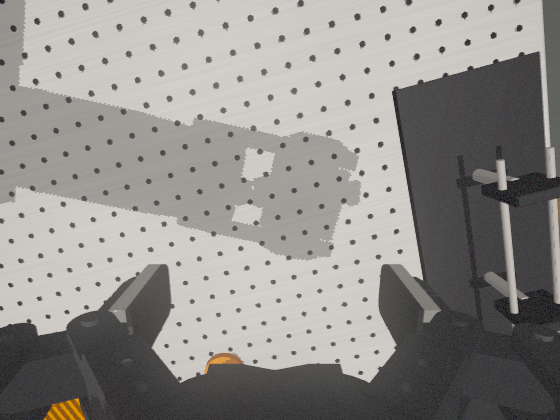

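The picture is unchanged because the call was refused: every row needs all of its keys.

{"op": "jog_arm", "data": {
  "increments": [
    {"rx": 0, "ry": 0, "rz": 0, "x": 0, "y": -20.7, "z": 47, "hand": 85},
    {"rx": 0, "ry": 0, "rz": 0, "x": 0, "y": -20.7, "z": 47, "hand": 85},
    {"rx": 0, "ry": 0, "rz": 0, "x": 0, "y": -20.7, "z": 47, "hand": 85},
    {"rx": 0, "ry": 0, "rz": 0, "x": 0, "y": -20.7, "z": 47, "hand": 85},
    {"rx": 0, "ry": 0, "rz": 0, "x": 0, "y": -20.7, "z": 47, "hand": 85}
  ]
}}

```text
time_s: 0.82
eef_pos: [335.8, 346.4, 231.3]
ee_rot: [0.701, 0.091, 0.701, -0.091]
force: [0.3, 1.5, -0.3]
grip_width: 0.998
```

{"op": "jog_arm", "data": {
  "increments": [
    {"rx": 0, "ry": 0, "rz": 0, "x": 0, "y": -20.7, "z": 47, "hand": 85},
    {"rx": 0, "ry": 0, "rz": 0, "x": 0, "y": -20.7, "z": 47, "hand": 85},
    {"rx": 0, "ry": 0, "rz": 0, "x": 0, "y": 0, "z": 0, "hand": 85}
  ]
}}

```text
time_s: 1.2
eef_pos: [417.0, 281.7, 230.8]
ee_rot: [0.701, 0.092, 0.701, -0.093]
force: [-0.1, -0.2, -0.2]
grip_width: 0.994
```

```bash
python3 -c "
from h import *
wshot('w2')"
```

```text
1.2 [417.  281.7 230.8] yaw(y) 74.99 tilt [-0. -0.] 0.9941098743277353 [-0.1 -0.2 -0.2]
```

View pics/w2.png

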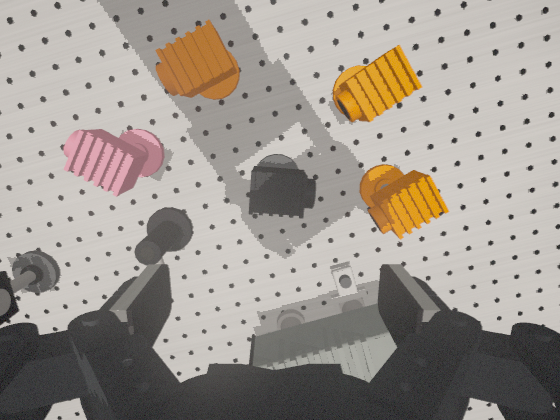

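```bash
python3 -c "
from h import *
crop(cv2.imread('pics/w2.png'),230,335,140,235,6,'w2c.png',1.8)"
```

```text
(no output)
```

View pics/w2c.png

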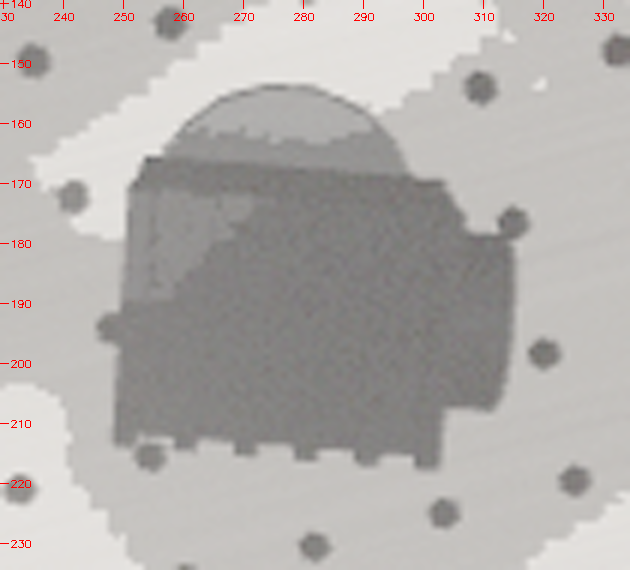

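```bash
python3 -c "
from h import *
c=wload('w2')
r=lambda p,z:ray('',p,z,c)[:2]
P=[(248.5,212.5),(302.5,216.5),(252,171),(304,174)]
a,b,d,e=[r(p,93) for p in P];print(a,b,d,e)
an=lambda p:np.degrees(np.arctan2(p[1],p[0]))
print(an(b-a),an(e-d),an(a-d)+90,(a+b+d+e)/4,np.linalg.norm(b-a),np.linalg.norm(a-d))
print(ray('',(278,177),8,c), r((278,154),9))
print(ray('',(315,193),75,c))
"
```

```text
[423.46884484 257.56659452] [438.52232527 300.33312978] [390.72075522 269.97658774] [403.98977433 310.06015515]
70.6083367589194 71.68370659576466 69.24563672119754 [414.17542491 284.4841168 ] 45.33854663729522 35.020641129914445
[414.93450136 286.1804244    8.        ] [391.47355994 292.38802297]
[425.93392794 316.12869747  75.        ]
```

{"op": "jog_arm", "data": {
  "increments": [
    {"rx": 0.1833, "ry": 0, "rz": 0, "x": 10, "y": 0, "z": 0, "hand": 85},
    {"rx": 0.1833, "ry": 0, "rz": 0, "x": 10, "y": 0, "z": 0, "hand": 85},
    {"rx": 0.1833, "ry": 0, "rz": 0, "x": 10, "y": 0, "z": 0, "hand": 85},
    {"rx": 0.1833, "ry": 0, "rz": 0, "x": 10, "y": 0, "z": 0, "hand": 85},
    {"rx": 0.1833, "ry": 0, "rz": 0, "x": 10, "y": 0, "z": 0, "hand": 85}
  ]
}}

```text
time_s: 1.88
eef_pos: [414.1, 284.5, 181.0]
ee_rot: [0.588, 0.393, 0.588, -0.393]
force: [0.5, 0.1, 0.5]
grip_width: 0.992
```

{"op": "jog_arm", "data": {
  "increments": [
    {"rx": 0.1833, "ry": 0, "rz": 0, "x": 10, "y": 0, "z": 0, "hand": 85},
    {"rx": 0.1833, "ry": 0, "rz": 0, "x": 10, "y": 0, "z": 0, "hand": 85},
    {"rx": 0.1833, "ry": 0, "rz": 0, "x": 10, "y": 0, "z": 0, "hand": 85},
    {"rx": 0.1833, "ry": 0, "rz": 0, "x": 10, "y": 0, "z": 0, "hand": 85},
    {"rx": 0, "ry": 0, "rz": 0, "x": 0, "y": 0, "z": 0, "hand": 85}
  ]
}}

```text
time_s: 2.5
eef_pos: [414.0, 284.3, 140.9]
ee_rot: [-0.41, -0.576, -0.41, 0.577]
force: [-0.5, -0.2, 0.2]
grip_width: 0.993
```

```bash
cat >> h.py <<'E'
def to(x,y,yaw=None):
    s=sense();R=quat(s["ee_rot"]);p=s["eef_pos"];d=R.T@np.array([x-p[0],y-p[1],0])
    ya=np.degrees(np.arctan2(R[1,1],R[0,1]))
    print("t",s["time_s"],"pos",p.round(1),"yaw",ya.round(2),"tilt",R[:2,0].round(3),"g",round(85.4*s["grip_width"],1),"| shift",d.round(1), "rx",None if yaw is None else round(np.radians(ya-yaw),4),"q6",np.degrees(s["joints"][5]).round())
E
python3 -c "
from h import *
to(414.5,284.8,-19.5)"
```

```text
t 2.5 pos [414.  284.3 140.9] yaw -19.12 tilt [-0.001 -0.   ] g 84.8 | shift [-0.   0.3 -0.7] rx 0.0067 q6 40.0
```

{"op": "jog_arm", "data": {
  "increments": [
    {"rx": 0.007, "ry": 0, "rz": 0, "x": 28, "y": 0.3, "z": -0.5, "hand": 85},
    {"rx": 0, "ry": 0, "rz": 0, "x": 28, "y": 0, "z": 0, "hand": 85},
    {"rx": 0, "ry": 0, "rz": 0, "x": 27, "y": 0, "z": 0, "hand": 85},
    {"rx": 0, "ry": 0, "rz": 0, "x": 0, "y": 0, "z": 0, "hand": 20},
    {"rx": 0, "ry": 0, "rz": 0, "x": 0, "y": 0, "z": 0, "hand": 20}
  ],
  "force": 50
}}

```text
time_s: 3.12
eef_pos: [416.0, 284.5, 59.6]
ee_rot: [0.408, 0.578, 0.408, -0.577]
force: [0.1, -0.1, 0.0]
grip_width: 0.598
```

{"op": "jog_arm", "data": {
  "increments": [
    {"rx": 0, "ry": 0, "rz": 0, "x": 0, "y": 0, "z": 0, "hand": 20},
    {"rx": 0, "ry": 0, "rz": 0, "x": 0, "y": 0, "z": 0, "hand": 20},
    {"rx": 0, "ry": 0, "rz": 0, "x": 0, "y": 0, "z": 0, "hand": 20}
  ]
}}

```text
time_s: 3.5
eef_pos: [415.9, 284.5, 59.6]
ee_rot: [0.407, 0.579, 0.407, -0.577]
force: [-2.5, 1.6, 7.2]
grip_width: 0.415
```

```bash
python3 -c "
from h import *
to(414.5,284.8,-19.5);s=sense();print(s['force'])
im=capture('side');cv2.imwrite('pics/s1.png',im[...,::-1])"
```

```text
t 3.5 pos [415.9 284.5  59.6] yaw -19.66 tilt [0.002 0.001] g 35.5 | shift [-0.  -1.4  0.2] rx -0.0028 q6 41.0
[-2.48774687  1.5758445   7.23686445]
```

View pics/s1.png

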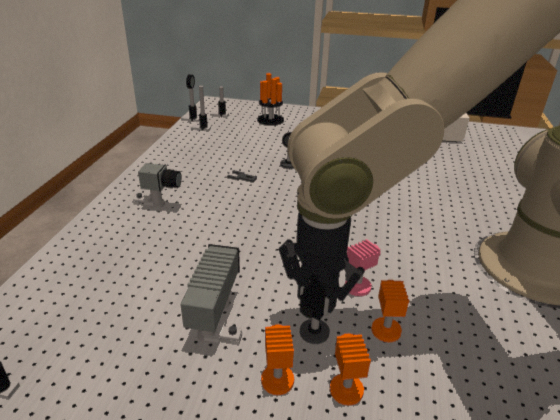

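{"op": "jog_arm", "data": {
  "increments": [
    {"rx": 0, "ry": 0, "rz": 0, "x": -35, "y": 0, "z": 0, "hand": 20},
    {"rx": -0.125, "ry": 0, "rz": 0, "x": -50, "y": 0, "z": 0, "hand": 20},
    {"rx": -0.125, "ry": 0, "rz": 0, "x": -50, "y": 0, "z": 0, "hand": 20},
    {"rx": -0.125, "ry": 0, "rz": 0, "x": 0, "y": 0, "z": 0, "hand": 20},
    {"rx": 0, "ry": 0, "rz": 0, "x": 0, "y": 0, "z": 0, "hand": 20}
  ]
}}

```text
time_s: 4.18
eef_pos: [415.3, 283.9, 193.5]
ee_rot: [0.508, 0.492, 0.508, -0.492]
force: [-0.4, 0.0, -3.9]
grip_width: 0.414
```

```bash
python3 -c "
from h import *
to(603,-139,2.1);wshot('w3')"
```

```text
t 4.175 pos [415.3 283.9 193.5] yaw 1.75 tilt [ 0. -0.] g 35.3 | shift [  0.  174.7 428.5] rx -0.0061 q6 19.0
4.175 [415.3 283.9 193.5] yaw(y) 1.75 tilt [ 0. -0.] 0.4137779917929812 [-0.4  0.  -3.9]
```

View pics/w3.png

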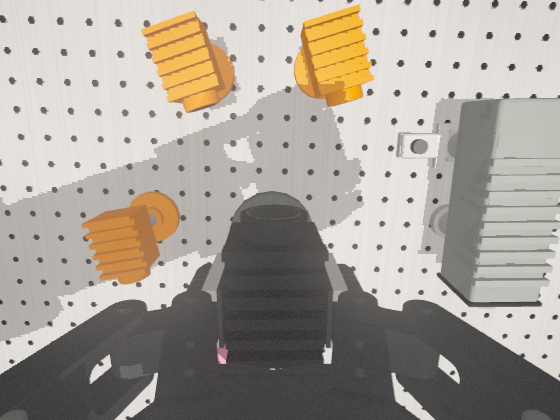

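{"op": "jog_arm", "data": {
  "increments": [
    {"rx": 0, "ry": 0, "rz": 0, "x": 0, "y": 44, "z": 30, "hand": 20},
    {"rx": -0.006, "ry": 0, "rz": 0, "x": 0, "y": 44, "z": 30, "hand": 20},
    {"rx": 0, "ry": 0, "rz": 0, "x": 0, "y": 0, "z": 0, "hand": 20}
  ]
}}

```text
time_s: 4.6
eef_pos: [507.2, 224.7, 192.0]
ee_rot: [0.508, 0.492, 0.508, -0.493]
force: [-1.0, 0.4, -3.3]
grip_width: 0.416
```

```bash
python3 -c "
from h import *
wshot('w4');to(603,-139,2.1)"
```

```text
4.6 [507.2 224.7 192. ] yaw(y) 1.8 tilt [-0.001 -0.001] 0.4158357116532848 [-1.   0.4 -3.3]
t 4.65 pos [505.7 225.8 192.1] yaw 1.9 tilt [-0.002 -0.   ] g 35.4 | shift [-1.000e-01  8.510e+01  3.679e+02] rx -0.0034 q6 10.0
```

View pics/w4.png

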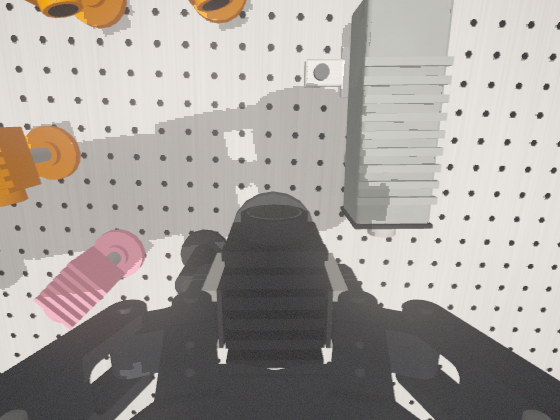

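```bash
python3 -c "
from h import *
crop(cv2.imread('pics/w4.png'),325,460,155,245,5.8,'w4c.png',1.3)
crop(cv2.imread('pics/w4.png'),325,460,0,90,5.8,'w4d.png',1.3)"
```

```text
(no output)
```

View pics/w4c.png

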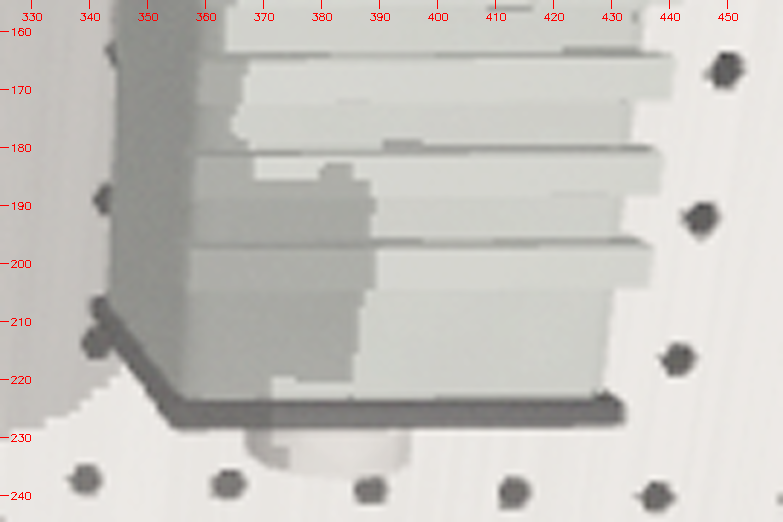

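View pics/w4d.png

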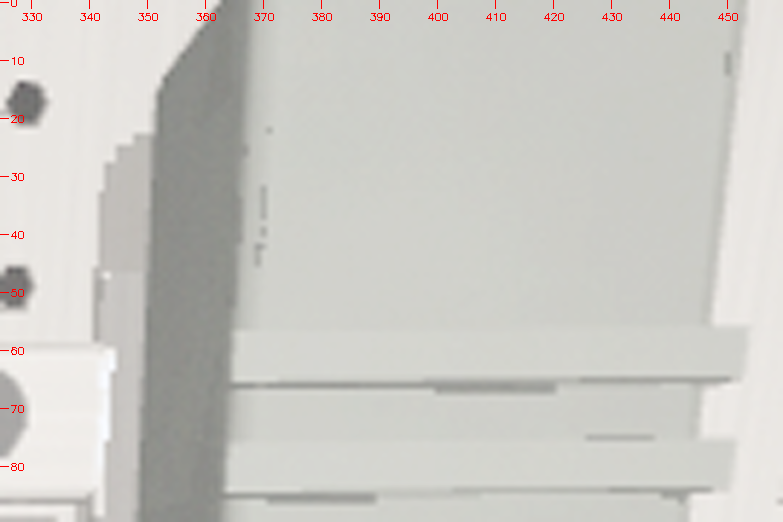

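```bash
python3 -c "
from h import *
c=wload('w4')
r=lambda p,z:ray('',p,z,c)[:2]
for z,L in((101,[(356,220),(428.8,220),(366.5,30),(450,30)]),(105,[(357.5,200),(437,200),(364.5,61),(453,61)])):
    a,b,d,e=[r(p,z) for p in L]
    m,n=(a+b)/2,(d+e)/2
    print(z,a,b,d,e,'w',np.linalg.norm(a-b),np.linalg.norm(d-e),m,n,np.degrees(np.arctan2(*(m-n)[::-1])))
print('nose',r((381,235),75),r((368,232),75),r((395,232),75))
r=lambda p,z:ray('top',p,z)[:2]
a,b,d,e=[r(p,105) for p in[(152,161.6),(204,160.2),(153,188),(204.5,185.8)]]
print((a+d)/2,(b+e)/2)
"
```

```text
101 [565.8814056  222.50419034] [616.81647529 224.12489506] [561.03400603 343.183257  ] [611.86717091 344.78331713] w 50.960847793713675 50.85834095782237 [591.34894044 223.3145427 ] [586.45058847 343.98328707] -87.67544701101467
105 [564.56891256 237.80305202] [618.39420974 239.51352626] [560.62023513 325.0731167 ] [614.72209373 326.77875073] w 53.852468265673046 54.12873813667434 [591.48156115 238.65828914] [587.67116443 325.92593372] -87.49986299573504
nose [593.27704704 203.28375785] [582.79546812 205.43880151] [603.98626375 206.11360376]
[586.48580395 321.00532201] [589.68067043 217.73466419]
```

{"op": "jog_arm", "data": {
  "increments": [
    {"rx": -0.005, "ry": 0, "rz": 0, "x": 0, "y": 12.4, "z": 52.5, "hand": 20},
    {"rx": 0, "ry": 0, "rz": 0, "x": 0, "y": 12.4, "z": 52.5, "hand": 20},
    {"rx": 0, "ry": 0, "rz": 0, "x": 0, "y": 12.4, "z": 52.5, "hand": 20},
    {"rx": 0, "ry": 0, "rz": 0, "x": 0, "y": 12.4, "z": 52.5, "hand": 20},
    {"rx": 0, "ry": 0, "rz": 0, "x": 0, "y": 12.4, "z": 52.5, "hand": 20}
  ]
}}

```text
time_s: 5.28
eef_pos: [577.8, -33.5, 193.0]
ee_rot: [0.51, 0.489, 0.511, -0.49]
force: [0.4, 1.2, -2.7]
grip_width: 0.414
```

{"op": "jog_arm", "data": {
  "increments": [
    {"rx": 0, "ry": 0, "rz": 0, "x": 0, "y": 12.4, "z": 52.5, "hand": 20},
    {"rx": 0, "ry": 0, "rz": 0, "x": 0, "y": 12.4, "z": 52.5, "hand": 20},
    {"rx": 0, "ry": 0, "rz": 0, "x": 0, "y": 0, "z": 0, "hand": 20}
  ]
}}

```text
time_s: 5.65
eef_pos: [607.2, -139.1, 192.2]
ee_rot: [0.509, 0.49, 0.51, -0.491]
force: [0.0, 0.9, -3.5]
grip_width: 0.412
```

```bash
python3 -c "
from h import *
wshot('w5');to(605,-138.4,2.2)"
```

```text
5.65 [ 607.2 -139.1  192.2] yaw(y) 2.16 tilt [-0.001  0.   ] 0.41186210648066224 [ 0.   0.9 -3.5]
t 5.7 pos [ 606.9 -137.   192.3] yaw 2.27 tilt [-0.002  0.001] g 35.2 | shift [ 0.  -2.   1.3] rx 0.0013 q6 -26.0
```

View pics/w5.png

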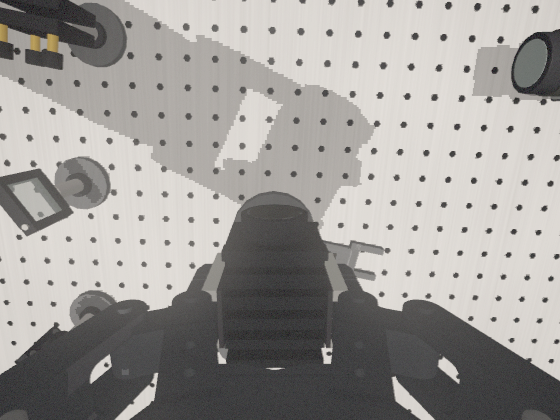

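{"op": "jog_arm", "data": {
  "increments": [
    {"rx": 0, "ry": 0, "rz": 0, "x": 45, "y": -1.5, "z": 0.5, "hand": 20},
    {"rx": 0, "ry": 0, "rz": 0, "x": 45, "y": 0, "z": 0, "hand": 20},
    {"rx": 0, "ry": 0, "rz": 0, "x": 30, "y": 0, "z": 0, "hand": 20},
    {"rx": 0, "ry": 0, "rz": 0, "x": 10, "y": 0, "z": 0, "hand": 20},
    {"rx": 0, "ry": 0, "rz": 0, "x": 0, "y": 0, "z": 0, "hand": 20}
  ]
}}

```text
time_s: 6.32
eef_pos: [606.0, -136.4, 63.7]
ee_rot: [0.511, 0.489, 0.511, -0.489]
force: [0.1, -0.4, -2.2]
grip_width: 0.418
```

```bash
python3 -c "
from h import *
r=lambda p,z:ray('',p,z,wload('w5'))[:2]
print(r((530,62),75))
for i in range(3):
  capture('top'); to(605,-138.4,2.2)
im=capture('side');cv2.imwrite('pics/s2.png',im[...,::-1]);print(sense()['force'])
crop(cv2.imread('pics/s2.png'),180,350,130,260,4.6,'s2c.png')
"
```

```text
[781.61030165 -29.9404497 ]
t 6.375 pos [ 606.4 -136.8   64.5] yaw 2.45 tilt [ 0.001 -0.001] g 35.1 | shift [-0.  -1.4  1.5] rx 0.0044 q6 -26.0
t 6.425 pos [ 606.5 -137.1   64.9] yaw 2.44 tilt [ 0.002 -0.001] g 35.5 | shift [-0.  -1.6  1.2] rx 0.0042 q6 -26.0
t 6.475 pos [ 606.6 -137.3   64.9] yaw 2.44 tilt [ 0.002 -0.001] g 35.2 | shift [-0.  -1.6  1. ] rx 0.0041 q6 -26.0
[-0.67483657 -0.15175421 -3.58586205]
```

View pics/s2c.png

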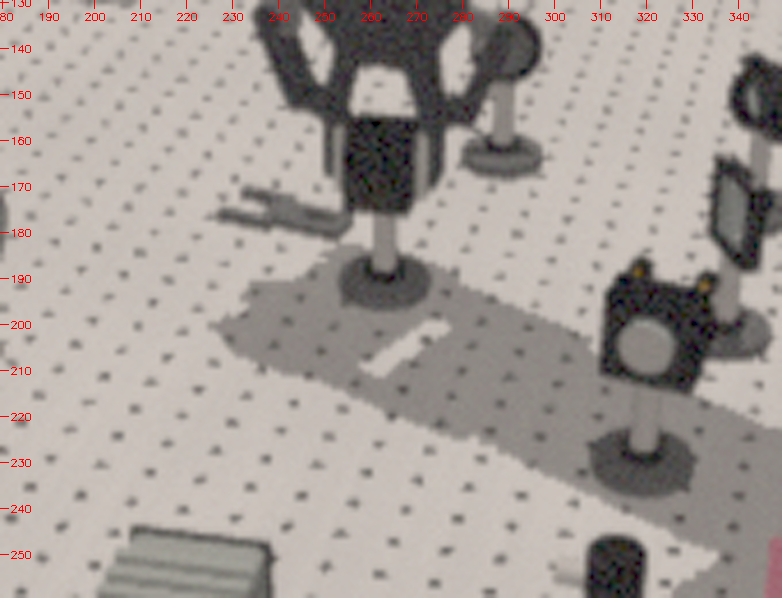

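{"op": "jog_arm", "data": {
  "increments": [
    {"rx": 0.004, "ry": 0, "rz": 0, "x": 3, "y": -1.2, "z": 1, "hand": 20},
    {"rx": 0, "ry": 0, "rz": 0, "x": 2, "y": 0, "z": 0, "hand": 20},
    {"rx": 0, "ry": 0, "rz": 0, "x": 0, "y": 0, "z": 0, "hand": 20}
  ]
}}

```text
time_s: 6.9
eef_pos: [604.8, -138.7, 59.8]
ee_rot: [0.51, 0.49, 0.509, -0.49]
force: [-5.0, 0.6, 8.2]
grip_width: 0.413
```

```bash
python3 -c "
from h import *
for i in range(3):
  to(605,-138.4,2.2);capture('top'); 
print(sense()['force'])
"
```

```text
t 6.9 pos [ 604.8 -138.7   59.8] yaw 2.19 tilt [ 0.001 -0.001] g 35.3 | shift [-0.   0.2 -0.3] rx -0.0002 q6 -26.0
t 6.95 pos [ 604.8 -138.7   59.8] yaw 2.19 tilt [ 0.001 -0.001] g 35.3 | shift [-0.   0.2 -0.3] rx -0.0002 q6 -26.0
t 7.0 pos [ 604.8 -138.7   59.8] yaw 2.19 tilt [ 0.001 -0.001] g 35.1 | shift [-0.   0.2 -0.3] rx -0.0003 q6 -26.0
[-4.41529036  1.19081689  8.73176715]
```

{"op": "jog_arm", "data": {
  "increments": [
    {"rx": 0, "ry": 0, "rz": 0, "x": 0, "y": 0, "z": 0, "hand": 60},
    {"rx": 0, "ry": 0, "rz": 0, "x": 0, "y": 0, "z": 0, "hand": 85},
    {"rx": 0, "ry": 0, "rz": 0, "x": 0, "y": 0, "z": 0, "hand": 85},
    {"rx": 0, "ry": 0, "rz": 0, "x": -40, "y": 0, "z": 0, "hand": 85},
    {"rx": 0, "ry": 0, "rz": 0, "x": -60, "y": 0, "z": 0, "hand": 85}
  ]
}}

```text
time_s: 7.68
eef_pos: [603.9, -138.1, 158.0]
ee_rot: [0.508, 0.49, 0.511, -0.491]
force: [1.0, -0.8, 0.2]
grip_width: 0.995
```

{"op": "jog_arm", "data": {
  "increments": [
    {"rx": 0, "ry": 0, "rz": 0, "x": -60, "y": 0, "z": 0, "hand": 85},
    {"rx": 0, "ry": 0, "rz": 0, "x": -10, "y": -60, "z": 0, "hand": 85},
    {"rx": 0, "ry": 0, "rz": 0, "x": 0, "y": -60, "z": 0, "hand": 85},
    {"rx": 0, "ry": 0, "rz": 0, "x": 0, "y": -60, "z": 0, "hand": 85},
    {"rx": 0, "ry": 0, "rz": 0, "x": 0, "y": 0, "z": 0, "hand": 85}
  ]
}}

```text
time_s: 8.3
eef_pos: [422.1, -144.8, 228.4]
ee_rot: [0.509, 0.491, 0.509, -0.491]
force: [0.1, -0.6, -0.5]
grip_width: 0.997
```

```bash
python3 -c "
from h import *
wshot('w6')"
```

```text
8.3 [ 422.1 -144.8  228.4] yaw(y) 2.09 tilt [-0.001  0.   ] 0.9969531411555462 [ 0.1 -0.6 -0.5]
```

View pics/w6.png

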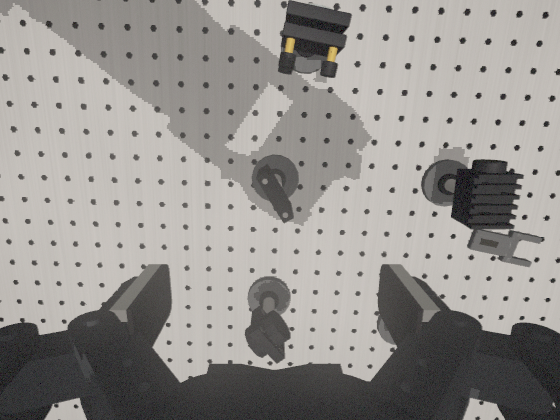

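```bash
python3 -c "
from h import *
im=cv2.imread('pics/w6.png')
crop(im,235,320,145,235,6.6,'w6c.png',1.5)
crop(im,230,310,270,370,6,'w6d.png',1.5)"
```

```text
(no output)
```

View pics/w6c.png

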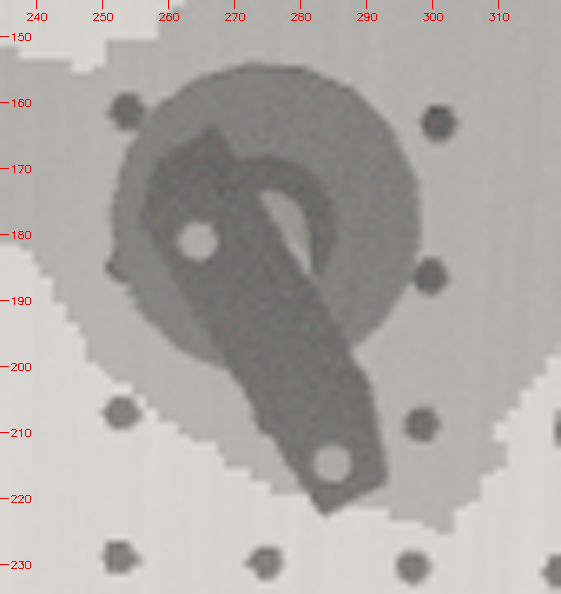

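View pics/w6d.png

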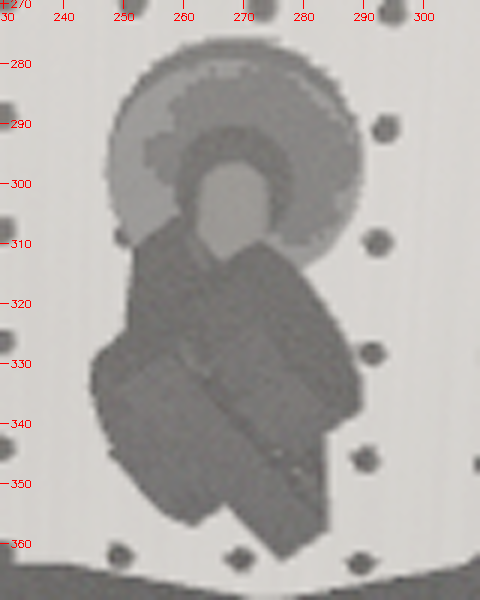

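```bash
python3 -c "
from h import *
c=wload('w6')
r=lambda p,z:ray('',p,z,c)[:2]
a,b=r((264.5,181),99),r((285,214.8),99);print(a,b,(a+b)/2,np.degrees(np.arctan2(*(b-a)[::-1])),np.linalg.norm(b-a))
a,b=r((269,222-8),99),r((283.7,222.5),99);
a,b=r((256.3,179),99),r((283.7,222),99);print('left edge',np.degrees(np.arctan2(*(b-a)[::-1])),np.linalg.norm(b-a))
print('base',r((275,177),8),r((275,154),8),r((298,177),8),r((251.8,177),8))
# lens: plate line
a,b=r((263.5,331.5),95),r((284,351),95);print('lens line',np.degrees(np.arctan2(*(b-a)[::-1])))
a,b=r((227+41-3,356),95),r((276.5,362.5),95)
print('lens base',r((248,297),8),r((290,297),8),r((269,276),8))
"
```

```text
[ 415.17942476 -128.18914183] [ 432.62372932 -155.34510083] [ 423.90157704 -141.76712133] -57.28433166289941 32.276150183684194
left edge -56.22943124617943 41.691822068057135
base [ 424.09549748 -139.92075914] [ 423.20631367 -115.9368346 ] [ 448.2795257  -139.03627986] [ 399.70121238 -140.81292811]
lens line -45.543267435098315
lens base [ 398.06079372 -281.09405038] [ 446.63498821 -279.31777704] [ 421.48499251 -253.71094796]
```

{"op": "jog_arm", "data": {
  "increments": [
    {"rx": 0.172, "ry": 0, "rz": 0, "x": 15, "y": 0, "z": 0, "hand": 85},
    {"rx": 0.172, "ry": 0, "rz": 0, "x": 15, "y": 0, "z": 0, "hand": 85},
    {"rx": 0.172, "ry": 0, "rz": 0, "x": 15, "y": 0, "z": 0, "hand": 85},
    {"rx": 0.172, "ry": 0, "rz": 0, "x": 15, "y": 0, "z": 0, "hand": 85},
    {"rx": 0.172, "ry": 0, "rz": 0, "x": 15, "y": 0, "z": 0, "hand": 85}
  ]
}}

```text
time_s: 8.98
eef_pos: [426.2, -145.5, 152.8]
ee_rot: [0.257, 0.659, 0.257, -0.659]
force: [-0.1, 0.1, -0.1]
grip_width: 0.995
```

{"op": "jog_arm", "data": {
  "increments": [
    {"rx": 0.172, "ry": 0, "rz": 0, "x": 10, "y": 0, "z": 0, "hand": 85},
    {"rx": 0, "ry": 0, "rz": 0, "x": 0, "y": 0, "z": 0, "hand": 85},
    {"rx": 0, "ry": 0, "rz": 0, "x": 0, "y": 0, "z": 0, "hand": 85}
  ]
}}

```text
time_s: 9.35
eef_pos: [425.6, -145.5, 143.7]
ee_rot: [0.203, 0.678, 0.202, -0.677]
force: [0.3, 0.4, -0.3]
grip_width: 0.995
```

```bash
python3 -c "
from h import *
to(424,-141.4,-57);wshot('w7');to(424,-141.4,-57)"
```

```text
t 9.35 pos [ 425.6 -145.5  143.7] yaw -56.72 tilt [ 0.001 -0.   ] g 85.0 | shift [-0.  -4.3 -0.9] rx 0.0048 q6 23.0
9.35 [ 425.6 -145.5  143.7] yaw(y) -56.72 tilt [ 0.001 -0.   ] 0.9950579887856708 [ 0.3  0.4 -0.3]
t 9.4 pos [ 425.5 -145.5  143.7] yaw -56.77 tilt [ 0.001 -0.001] g 85.0 | shift [-0.  -4.2 -1. ] rx 0.0041 q6 23.0
```

View pics/w7.png

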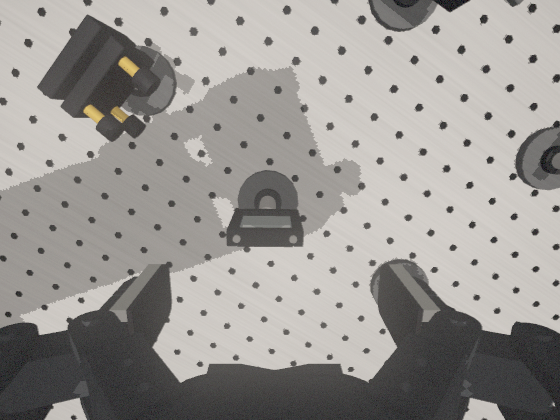

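{"op": "jog_arm", "data": {
  "increments": [
    {"rx": 0.004, "ry": 0, "rz": 0, "x": 10, "y": -4.3, "z": -1, "hand": 85},
    {"rx": 0, "ry": 0, "rz": 0, "x": 38, "y": 0, "z": 0, "hand": 85},
    {"rx": 0, "ry": 0, "rz": 0, "x": 37, "y": 0, "z": 0, "hand": 85},
    {"rx": 0, "ry": 0, "rz": 0, "x": 0, "y": 0, "z": 0, "hand": 30},
    {"rx": 0, "ry": 0, "rz": 0, "x": 0, "y": 0, "z": 0, "hand": 30}
  ]
}}

```text
time_s: 10.02
eef_pos: [423.9, -141.4, 59.3]
ee_rot: [0.2, 0.679, 0.2, -0.678]
force: [-0.0, 0.7, 0.5]
grip_width: 0.599
```

{"op": "jog_arm", "data": {
  "increments": [
    {"rx": 0, "ry": 0, "rz": 0, "x": 0, "y": 0, "z": 0, "hand": 30},
    {"rx": 0, "ry": 0, "rz": 0, "x": 0, "y": 0, "z": 0, "hand": 30},
    {"rx": 0, "ry": 0, "rz": 0, "x": 0, "y": 0, "z": 0, "hand": 30}
  ]
}}

```text
time_s: 10.4
eef_pos: [424.0, -141.3, 59.7]
ee_rot: [0.201, 0.679, 0.199, -0.678]
force: [-1.6, 2.4, 8.1]
grip_width: 0.506
```

```bash
python3 -c "
from h import *
to(424,-141.4,-57);wshot('w8');to(424,-141.4,-57)"
```

```text
t 10.4 pos [ 424.  -141.3   59.7] yaw -57.15 tilt [ 0.002 -0.001] g 43.2 | shift [ 0.   0.1 -0. ] rx -0.0027 q6 24.0
10.4 [ 424.  -141.3   59.7] yaw(y) -57.15 tilt [ 0.002 -0.001] 0.5057286726508552 [-1.6  2.4  8.1]
t 10.45 pos [ 424.  -141.4   59.7] yaw -57.16 tilt [ 0.002 -0.001] g 43.2 | shift [ 0.   0.1 -0. ] rx -0.0027 q6 24.0
```

View pics/w8.png

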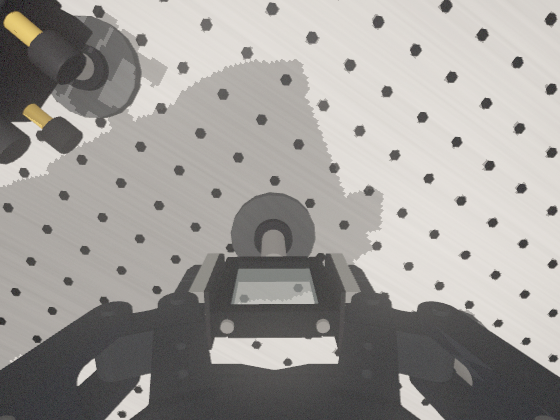

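{"op": "jog_arm", "data": {
  "increments": [
    {"rx": 0, "ry": 0, "rz": 0, "x": -35, "y": 0, "z": 0, "hand": 30},
    {"rx": -0.125, "ry": 0, "rz": 0, "x": -50, "y": 0, "z": 0, "hand": 30},
    {"rx": -0.125, "ry": 0, "rz": 0, "x": -50, "y": 0, "z": 0, "hand": 30},
    {"rx": 0, "ry": 0, "rz": 0, "x": 0, "y": 15, "z": -49, "hand": 30},
    {"rx": 0, "ry": 0, "rz": 0, "x": 0, "y": 15, "z": -49, "hand": 30}
  ]
}}

```text
time_s: 11.08
eef_pos: [513.2, -89.2, 194.8]
ee_rot: [0.283, 0.649, 0.282, -0.648]
force: [0.2, -0.9, -1.8]
grip_width: 0.504
```

{"op": "jog_arm", "data": {
  "increments": [
    {"rx": 0, "ry": 0, "rz": 0, "x": 0, "y": 15, "z": -49, "hand": 30},
    {"rx": 0, "ry": 0, "rz": 0, "x": 0, "y": 15, "z": -49, "hand": 30},
    {"rx": 0, "ry": 0, "rz": 0, "x": 0, "y": 0, "z": 0, "hand": 30},
    {"rx": 0, "ry": 0, "rz": 0, "x": 0, "y": 0, "z": 0, "hand": 30}
  ]
}}

```text
time_s: 11.58
eef_pos: [600.1, -38.3, 193.4]
ee_rot: [-0.283, -0.648, -0.283, 0.648]
force: [0.1, 0.0, -2.0]
grip_width: 0.508
```

```bash
python3 -c "
from h import *
to(601.3,-38.2,-42.8);wshot('w9');to(601.3,-38.2,-42.8)"
```

```text
t 11.575 pos [600.1 -38.3 193.4] yaw -42.83 tilt [-0. -0.] g 43.4 | shift [-0.   0.8 -0.9] rx -0.0005 q6 28.0
11.575 [600.1 -38.3 193.4] yaw(y) -42.83 tilt [-0. -0.] 0.5076816406842685 [ 0.1  0.  -2. ]
t 11.625 pos [600.  -38.6 193.6] yaw -42.87 tilt [-0. -0.] g 43.3 | shift [-0.   0.7 -1.2] rx -0.0012 q6 28.0
```

View pics/w9.png

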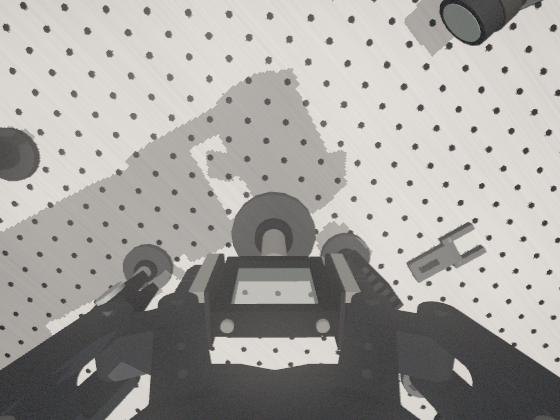

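{"op": "jog_arm", "data": {
  "increments": [
    {"rx": 0, "ry": 0, "rz": 0, "x": 45, "y": 0.7, "z": -1, "hand": 30},
    {"rx": 0, "ry": 0, "rz": 0, "x": 45, "y": 0, "z": 0, "hand": 30},
    {"rx": 0, "ry": 0, "rz": 0, "x": 30, "y": 0, "z": 0, "hand": 30},
    {"rx": 0, "ry": 0, "rz": 0, "x": 8, "y": 0, "z": 0, "hand": 30},
    {"rx": 0, "ry": 0, "rz": 0, "x": 0, "y": 0, "z": 0, "hand": 30}
  ]
}}

```text
time_s: 12.25
eef_pos: [601.9, -38.4, 66.3]
ee_rot: [0.283, 0.648, 0.282, -0.648]
force: [-0.2, 0.3, -2.5]
grip_width: 0.508
```

```bash
python3 -c "
from h import *
r=lambda p,z:ray('',p,z,wload('w9'))[:2]
print(r((463,20),75))
for i in range(4):
  capture('top'); to(601.3,-38.2,-42.8)
print(sense()['force'])
"
```

```text
[783.21335985 -30.53703373]
t 12.3 pos [602.3 -38.4  66.9] yaw -42.87 tilt [ 0.002 -0.001] g 43.3 | shift [-0.  -0.9  0.5] rx -0.0012 q6 28.0
t 12.35 pos [602.5 -38.3  67. ] yaw -42.86 tilt [ 0.003 -0.001] g 43.4 | shift [-0.  -0.9  0.7] rx -0.001 q6 28.0
t 12.4 pos [602.5 -38.3  66.9] yaw -42.85 tilt [ 0.003 -0.001] g 43.2 | shift [-0.  -0.9  0.8] rx -0.0008 q6 28.0
t 12.45 pos [602.4 -38.2  66.7] yaw -42.84 tilt [ 0.002 -0.001] g 43.4 | shift [-0.  -0.8  0.7] rx -0.0008 q6 28.0
[-0.48873565 -0.23398701 -2.45001703]
```

{"op": "jog_arm", "data": {
  "increments": [
    {"rx": 0, "ry": 0, "rz": 0, "x": 4, "y": -0.8, "z": 0.5, "hand": 30},
    {"rx": 0, "ry": 0, "rz": 0, "x": 3, "y": 0, "z": 0, "hand": 30},
    {"rx": 0, "ry": 0, "rz": 0, "x": 0, "y": 0, "z": 0, "hand": 30},
    {"rx": 0, "ry": 0, "rz": 0, "x": 0, "y": 0, "z": 0, "hand": 30}
  ]
}}

```text
time_s: 12.95
eef_pos: [601.0, -37.6, 59.8]
ee_rot: [0.283, 0.648, 0.283, -0.648]
force: [-4.9, 1.3, 10.9]
grip_width: 0.506
```

```bash
python3 -c "
from h import *
to(601.3,-38.2,-42.8)
print(sense()['force'])
"
```

```text
t 12.95 pos [601.  -37.6  59.8] yaw -42.82 tilt [ 0.001 -0.   ] g 43.2 | shift [0.  0.6 0.3] rx -0.0004 q6 28.0
[-4.8824672   1.281068   10.87047576]
```

{"op": "jog_arm", "data": {
  "increments": [
    {"rx": 0, "ry": 0, "rz": 0, "x": 0, "y": 0, "z": 0, "hand": 65},
    {"rx": 0, "ry": 0, "rz": 0, "x": 0, "y": 0, "z": 0, "hand": 65},
    {"rx": 0, "ry": 0, "rz": 0, "x": -30, "y": 0, "z": 0, "hand": 65},
    {"rx": 0, "ry": 0, "rz": 0, "x": -60, "y": 0, "z": 0, "hand": 85},
    {"rx": 0, "ry": 0, "rz": 0, "x": -60, "y": 0, "z": 0, "hand": 85}
  ]
}}

```text
time_s: 13.58
eef_pos: [600.6, -37.7, 209.8]
ee_rot: [-0.283, -0.648, -0.283, 0.648]
force: [0.5, -1.2, 0.5]
grip_width: 0.999
```

{"op": "jog_arm", "data": {
  "increments": [
    {"rx": 0, "ry": 0, "rz": 0, "x": -20, "y": 6, "z": 55, "hand": 85},
    {"rx": 0, "ry": 0, "rz": 0, "x": 0, "y": 6, "z": 60, "hand": 85},
    {"rx": 0, "ry": 0, "rz": 0, "x": 0, "y": 7, "z": 60, "hand": 85},
    {"rx": 0, "ry": 0, "rz": 0, "x": 0, "y": 7, "z": 60, "hand": 85},
    {"rx": 0, "ry": 0, "rz": 0, "x": 0, "y": 7, "z": 60, "hand": 85}
  ]
}}

```text
time_s: 14.2
eef_pos: [423.1, -277.9, 228.4]
ee_rot: [0.283, 0.648, 0.283, -0.648]
force: [0.3, -0.5, -0.1]
grip_width: 0.993
```

{"op": "jog_arm", "data": {
  "increments": [
    {"rx": 0, "ry": 0, "rz": 0, "x": 0, "y": 0, "z": 0, "hand": 85},
    {"rx": 0, "ry": 0, "rz": 0, "x": 0, "y": 0, "z": 0, "hand": 85}
  ]
}}

```text
time_s: 14.45
eef_pos: [424.7, -276.3, 228.3]
ee_rot: [0.283, 0.648, 0.283, -0.648]
force: [0.8, -0.8, 0.1]
grip_width: 0.993
```

```bash
python3 -c "
from h import *
wshot('w10')
crop(cv2.imread('pics/w10.png'),225,325,120,240,5,'w10c.png',1.5)"
```

```text
14.45 [ 424.7 -276.3  228.3] yaw(y) -42.86 tilt [0. 0.] 0.9933199230139366 [ 0.8 -0.8  0.1]
```

View pics/w10.png

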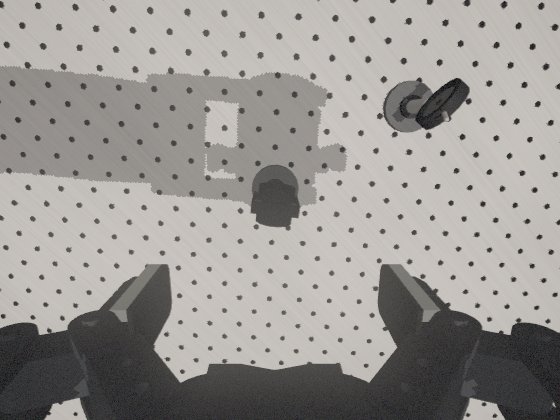

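View pics/w10c.png

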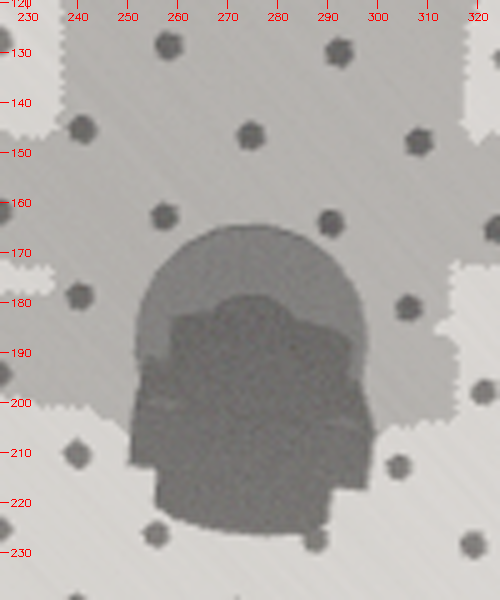

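```bash
python3 -c "
from h import *
c=wload('w10')
r=lambda p,z:ray('',p,z,c)[:2]
a,b=r((250.5,213),95),r((298.5,217.5),95);print(a,b,np.degrees(np.arctan2(*(b-a)[::-1])),np.linalg.norm(b-a),(a+b)/2)
a,b=r((253.5,200),95),r((297.5,204.5),95);print(a,b,np.degrees(np.arctan2(*(b-a)[::-1])),np.linalg.norm(b-a),(a+b)/2)
R=quat(np.load('pics/w10_s.npz')['ee_rot'])
for z in (8,): 
  t=r((275,164.5),z);l=r((251.5,187),z);q=r((298,187),z);print(t+25*R[:2,2],(l+q)/2,np.linalg.norm(l-q))
"
```

```text
[ 405.04837939 -270.67391717] [ 431.41094225 -300.39028213] -48.42249948281334 39.72464055472372 [ 418.22966082 -285.53209965]
[ 414.44525732 -264.42217364] [ 438.18179216 -291.59585306] -48.862397372739494 36.08090824410936 [ 426.31352474 -278.00901335]
[ 422.32972349 -281.95606074] [ 422.94200223 -280.93028509] 49.27786195581601
```

{"op": "jog_arm", "data": {
  "increments": [
    {"rx": 0.098, "ry": 0, "rz": 0, "x": 30, "y": 2.5, "z": 5.5, "hand": 85},
    {"rx": 0, "ry": 0, "rz": 0, "x": 50, "y": 0, "z": 0, "hand": 85},
    {"rx": 0, "ry": 0, "rz": 0, "x": 0, "y": 0, "z": 0, "hand": 85},
    {"rx": 0, "ry": 0, "rz": 0, "x": 0, "y": 0, "z": 0, "hand": 85}
  ]
}}

```text
time_s: 15.0
eef_pos: [423.6, -282.2, 150.1]
ee_rot: [0.252, 0.661, 0.25, -0.661]
force: [-0.1, 0.8, 0.2]
grip_width: 0.996
```

```bash
python3 -c "
from h import *
to(422.2,-281.8,-48.5)
wshot('w11')"
```

```text
t 15.0 pos [ 423.6 -282.2  150.1] yaw -48.37 tilt [ 0.002 -0.002] g 85.1 | shift [-0.  -1.3  0.8] rx 0.0022 q6 1.0
15.0 [ 423.6 -282.2  150.1] yaw(y) -48.37 tilt [ 0.002 -0.002] 0.9964810023857006 [-0.1  0.8  0.2]
```

View pics/w11.png

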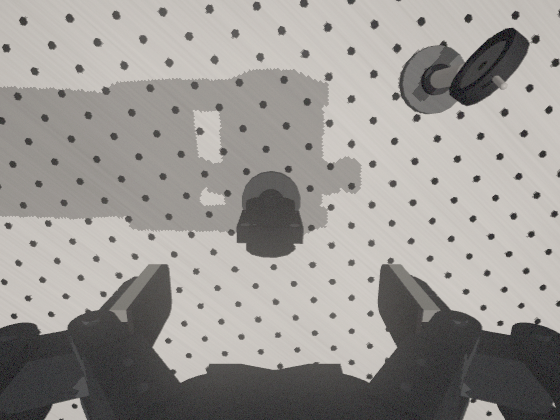

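Lens plate now lies level in the view (237–303, row 243), centred at about column 270, so I can grip it.

{"op": "jog_arm", "data": {
  "increments": [
    {"rx": 0, "ry": 0, "rz": 0, "x": 30, "y": -1.3, "z": 0.5, "hand": 85},
    {"rx": 0, "ry": 0, "rz": 0, "x": 40, "y": 0, "z": 0, "hand": 85},
    {"rx": 0, "ry": 0, "rz": 0, "x": 21, "y": 0, "z": 0, "hand": 85},
    {"rx": 0, "ry": 0, "rz": 0, "x": 0, "y": 0, "z": 0, "hand": 26},
    {"rx": 0, "ry": 0, "rz": 0, "x": 0, "y": 0, "z": 0, "hand": 26}
  ]
}}

```text
time_s: 15.68
eef_pos: [422.2, -282.3, 59.1]
ee_rot: [0.252, 0.662, 0.25, -0.661]
force: [0.1, -0.7, 0.0]
grip_width: 0.599
```

{"op": "jog_arm", "data": {
  "increments": [
    {"rx": 0, "ry": 0, "rz": 0, "x": 0, "y": 0, "z": 0, "hand": 26},
    {"rx": 0, "ry": 0, "rz": 0, "x": 0, "y": 0, "z": 0, "hand": 26},
    {"rx": 0, "ry": 0, "rz": 0, "x": 0, "y": 0, "z": 0, "hand": 26}
  ]
}}

```text
time_s: 16.05
eef_pos: [421.9, -282.1, 59.0]
ee_rot: [0.252, 0.661, 0.25, -0.661]
force: [-2.3, 1.4, 6.5]
grip_width: 0.457
```

```bash
python3 -c "
from h import *
to(422.2,-281.8,-48.5)
wshot('w12')"
```

```text
t 16.05 pos [ 421.9 -282.1   59. ] yaw -48.44 tilt [ 0.002 -0.002] g 39.0 | shift [ 0.  -0.  -0.4] rx 0.001 q6 1.0
16.05 [ 421.9 -282.1   59. ] yaw(y) -48.44 tilt [ 0.002 -0.002] 0.4572177793185313 [-2.3  1.4  6.5]
```

View pics/w12.png

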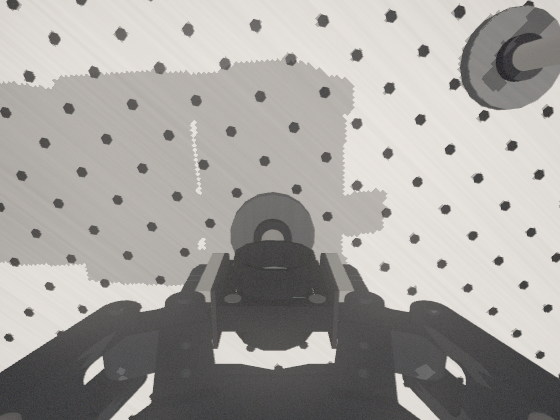

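{"op": "jog_arm", "data": {
  "increments": [
    {"rx": 0, "ry": 0, "rz": 0, "x": -35, "y": 0, "z": 0, "hand": 26},
    {"rx": 0.172, "ry": 0, "rz": 0, "x": -50, "y": 0, "z": 0, "hand": 26},
    {"rx": 0.172, "ry": 0, "rz": 0, "x": -50, "y": 0, "z": 0, "hand": 26},
    {"rx": 0.172, "ry": 0, "rz": 0, "x": 0, "y": 0, "z": 0, "hand": 26},
    {"rx": 0.171, "ry": 0, "rz": 0, "x": 0, "y": 0, "z": 0, "hand": 26}
  ]
}}

```text
time_s: 16.73
eef_pos: [421.4, -281.6, 193.7]
ee_rot: [0.012, 0.708, 0.011, -0.707]
force: [-0.4, -0.1, -3.3]
grip_width: 0.462
```

{"op": "jog_arm", "data": {
  "increments": [
    {"rx": 0, "ry": 0, "rz": 0, "x": 0, "y": -34, "z": -41, "hand": 26},
    {"rx": 0, "ry": 0, "rz": 0, "x": 0, "y": -34, "z": -41, "hand": 26},
    {"rx": 0, "ry": 0, "rz": 0, "x": 0, "y": -34, "z": -41, "hand": 26},
    {"rx": 0, "ry": 0, "rz": 0, "x": 0, "y": -34, "z": -41, "hand": 26},
    {"rx": 0, "ry": 0, "rz": 0, "x": 0, "y": -34, "z": -41, "hand": 26}
  ]
}}

```text
time_s: 17.35
eef_pos: [620.9, -102.5, 193.3]
ee_rot: [0.014, 0.707, 0.013, -0.707]
force: [-1.0, -0.9, -3.2]
grip_width: 0.462
```

```bash
python3 -c "
from h import *
to(701.5,-33.9,-87.8)"
```

```text
t 17.35 pos [ 620.9 -102.5  193.3] yaw -87.81 tilt [ 0.001 -0.001] g 39.5 | shift [  0.  -65.5 -83.2] rx -0.0002 q6 68.0
```

{"op": "jog_arm", "data": {
  "increments": [
    {"rx": 0, "ry": 0, "rz": 0, "x": 0, "y": -32, "z": -41, "hand": 26},
    {"rx": 0, "ry": 0, "rz": 0, "x": 0, "y": -32, "z": -41, "hand": 26},
    {"rx": 0, "ry": 0, "rz": 0, "x": 0, "y": 0, "z": 0, "hand": 26},
    {"rx": 0, "ry": 0, "rz": 0, "x": 0, "y": 0, "z": 0, "hand": 26}
  ]
}}

```text
time_s: 17.85
eef_pos: [698.8, -37.1, 192.6]
ee_rot: [-0.014, -0.707, -0.013, 0.707]
force: [-0.4, -0.1, -2.7]
grip_width: 0.462
```

```bash
python3 -c "
from h import *
to(701.5,-33.9,-87.8);wshot('w13');to(701.5,-33.9,-87.8)"
```

```text
t 17.85 pos [698.8 -37.1 192.6] yaw -87.82 tilt [-0. -0.] g 39.4 | shift [-0.  -3.1 -2.8] rx -0.0003 q6 75.0
17.85 [698.8 -37.1 192.6] yaw(y) -87.82 tilt [-0. -0.] 0.46177511882065453 [-0.4 -0.1 -2.7]
t 17.9 pos [698.7 -37.6 192.9] yaw -87.86 tilt [ 0. -0.] g 39.6 | shift [-0.  -3.6 -2.9] rx -0.0011 q6 75.0
```

View pics/w13.png

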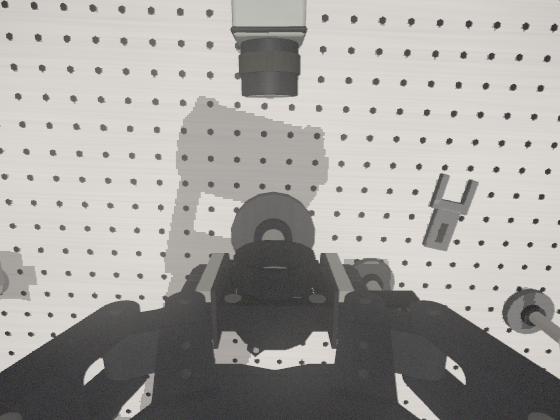

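```bash
python3 -c "
from h import *
crop(cv2.imread('pics/w13.png'),220,320,0,110,5.4,'w13c.png',1.5)
c=wload('w13')
r=lambda p,z:ray('',p,z,c)[:2]
print(r((270,85),75),r((270,97),75),r((270,97),70),(r((232.5,25),99)+r((306,25),99))/2,(r((234,3),99)+r((304.5,3),99))/2)
"
```

```text
[788.07149656 -31.12795427] [780.02440612 -31.40979814] [780.28810293 -31.34312663] [820.7930338  -29.79776708] [832.83563271 -29.38263644]
```

View pics/w13c.png

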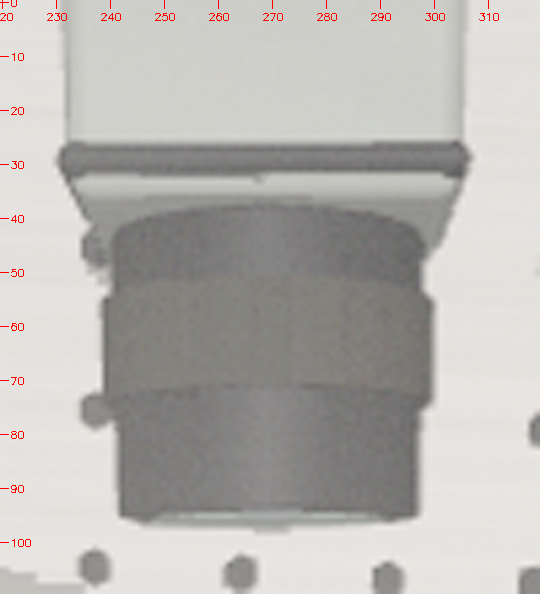

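{"op": "jog_arm", "data": {
  "increments": [
    {"rx": 0, "ry": 0, "rz": 0, "x": 45, "y": -3, "z": -2.3, "hand": 26},
    {"rx": 0, "ry": 0, "rz": 0, "x": 45, "y": 0, "z": 0, "hand": 26},
    {"rx": 0, "ry": 0, "rz": 0, "x": 30, "y": 0, "z": 0, "hand": 26},
    {"rx": 0, "ry": 0, "rz": 0, "x": 8, "y": 0, "z": 0, "hand": 26},
    {"rx": 0, "ry": 0, "rz": 0, "x": 0, "y": 0, "z": 0, "hand": 26}
  ]
}}

```text
time_s: 18.52
eef_pos: [701.5, -34.4, 65.6]
ee_rot: [0.013, 0.707, 0.013, -0.707]
force: [0.6, 0.0, -2.1]
grip_width: 0.461
```

```bash
python3 -c "
from h import *
for i in range(4):
  capture('top'); to(701,-34.3,-87.8)
"
```

```text
t 18.575 pos [702.  -34.3  66.2] yaw -87.85 tilt [ 0.003 -0.001] g 39.2 | shift [-0.  -0.1  1. ] rx -0.0008 q6 76.0
t 18.625 pos [702.1 -34.2  66.4] yaw -87.84 tilt [ 0.003 -0.001] g 39.3 | shift [-0.   0.   1.1] rx -0.0007 q6 76.0
t 18.675 pos [702.1 -34.1  66.3] yaw -87.83 tilt [ 0.003 -0.001] g 39.2 | shift [-0.   0.2  1.1] rx -0.0005 q6 76.0
t 18.725 pos [702. -34.  66.] yaw -87.83 tilt [ 0.002 -0.001] g 39.5 | shift [-0.   0.2  1. ] rx -0.0005 q6 76.0
```

{"op": "jog_arm", "data": {
  "increments": [
    {"rx": 0, "ry": 0, "rz": 0, "x": 4, "y": 0, "z": 1, "hand": 26},
    {"rx": 0, "ry": 0, "rz": 0, "x": 3, "y": 0, "z": 0, "hand": 26},
    {"rx": 0, "ry": 0, "rz": 0, "x": 0, "y": 0, "z": 0, "hand": 26},
    {"rx": 0, "ry": 0, "rz": 0, "x": 0, "y": 0, "z": 0, "hand": 26}
  ]
}}

```text
time_s: 19.23
eef_pos: [700.8, -33.7, 59.2]
ee_rot: [0.014, 0.708, 0.013, -0.706]
force: [-3.4, 0.9, 9.5]
grip_width: 0.458
```

```bash
python3 -c "
from h import *
to(701,-34.3,-87.8);print(sense()['force'])
"
```

```text
t 19.225 pos [700.8 -33.7  59.2] yaw -87.8 tilt [ 0.002 -0.   ] g 39.1 | shift [ 0.   0.6 -0.2] rx -0.0001 q6 76.0
[-3.39593442  0.9097338   9.52437716]
```

{"op": "jog_arm", "data": {
  "increments": [
    {"rx": 0, "ry": 0, "rz": 0, "x": 0, "y": 0, "z": 0, "hand": 65},
    {"rx": 0, "ry": 0, "rz": 0, "x": 0, "y": 0, "z": 0, "hand": 65},
    {"rx": 0, "ry": 0, "rz": 0, "x": -30, "y": 0, "z": 0, "hand": 65},
    {"rx": 0, "ry": 0, "rz": 0, "x": -60, "y": 0, "z": 0, "hand": 85},
    {"rx": 0, "ry": 0, "rz": 0, "x": -60, "y": 0, "z": 0, "hand": 85}
  ]
}}

```text
time_s: 19.85
eef_pos: [700.1, -33.8, 208.8]
ee_rot: [-0.013, -0.707, -0.014, 0.707]
force: [1.0, -0.6, 0.4]
grip_width: 0.991
```

{"op": "jog_arm", "data": {
  "increments": [
    {"rx": 0, "ry": 0, "rz": 0, "x": -20, "y": 55, "z": 27, "hand": 85},
    {"rx": 0, "ry": 0, "rz": 0, "x": 0, "y": 55, "z": 27, "hand": 85},
    {"rx": 0, "ry": 0, "rz": 0, "x": 0, "y": 55, "z": 27, "hand": 85},
    {"rx": 0, "ry": 0, "rz": 0, "x": 0, "y": 55, "z": 27, "hand": 85},
    {"rx": 0, "ry": 0, "rz": 0, "x": 0, "y": 55, "z": 27, "hand": 85}
  ]
}}

```text
time_s: 20.48
eef_pos: [575.7, -313.7, 226.7]
ee_rot: [0.014, 0.707, 0.013, -0.707]
force: [0.6, -0.5, -0.5]
grip_width: 0.996
```

{"op": "jog_arm", "data": {
  "increments": [
    {"rx": 0, "ry": 0, "rz": 0, "x": 0, "y": 0, "z": 0, "hand": 85},
    {"rx": 0, "ry": 0, "rz": 0, "x": 0, "y": 0, "z": 0, "hand": 85}
  ]
}}

```text
time_s: 20.72
eef_pos: [576.9, -311.6, 226.6]
ee_rot: [0.013, 0.707, 0.014, -0.707]
force: [0.2, 0.6, 0.1]
grip_width: 0.999
```

```bash
python3 -c "
from h import *
wshot('w14')
crop(cv2.imread('pics/w14.png'),220,340,120,240,4.9,'w14c.png',1.5)"
```

```text
20.725 [ 576.9 -311.6  226.6] yaw(y) -87.82 tilt [0. 0.] 0.9985874498260758 [0.2 0.6 0.1]
```

View pics/w14.png

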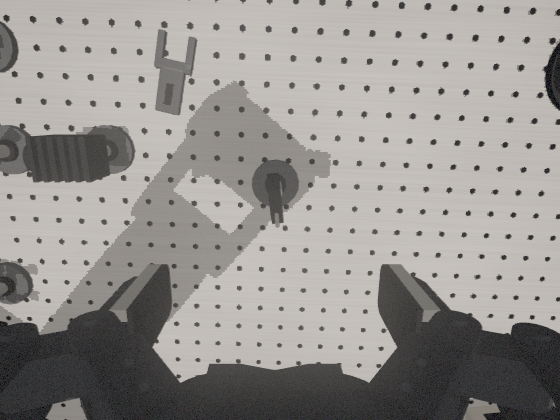

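View pics/w14c.png

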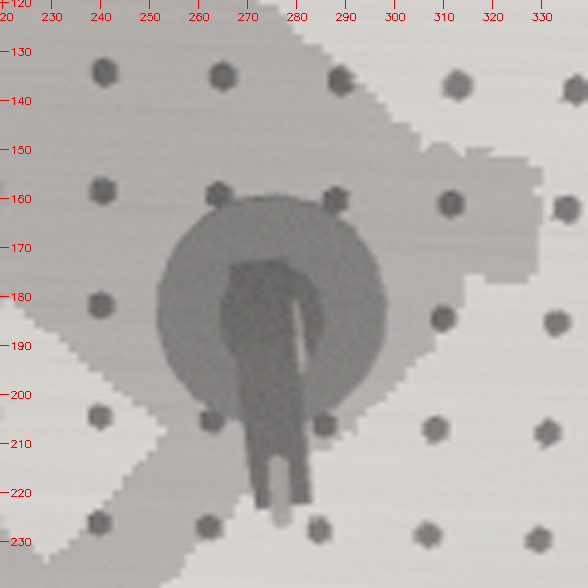

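```bash
python3 -c "
from h import *
c=wload('w14')
r=lambda p,z:ray('',p,z,c)[:2]
ct=r((277.5,225.5),109)
print(ct)
for z in(60,70,75):
  a=r((272,173.5),z);d=ct-a;print(a,np.degrees(np.arctan2(*d[::-1])),np.linalg.norm(d))
for z in(75,85,95):
  a=r((277.5,222.5),z);print(a)
R=quat(np.load('pics/w14_s.npz')['ee_rot'])
t=r((275,159),8);l=r((251.5,182),8);q=r((298.3,182),8);print(t+25*R[:2,2],(l+q)/2,np.linalg.norm(l-q))
s=sense();print(np.degrees(s['joints']).round())
"
```

```text
[ 562.6637027 -315.0659303]
[ 595.76412903 -309.22561844] -169.9935979296002 33.61171620560204
[ 597.33163312 -309.23509874] -170.45272521279733 35.15485736856167
[ 598.11538516 -309.23983889] -170.66749171801155 35.92721991703809
[ 554.78573386 -315.67730281]
[ 557.82406144 -315.46826362]
[ 560.86238901 -315.25922443]
[ 577.8072977  -312.67384609] [ 578.74839658 -312.54777336] 49.17395704618684
[-39.  35.  60.   0.  84.  49.]
```

{"op": "jog_arm", "data": {
  "increments": [
    {"rx": -0.168, "ry": 0, "rz": 0, "x": 8, "y": 0, "z": 0, "hand": 85},
    {"rx": -0.168, "ry": 0, "rz": 0, "x": 8, "y": 0, "z": 0, "hand": 85},
    {"rx": -0.168, "ry": 0, "rz": 0, "x": 8, "y": 0, "z": 0, "hand": 85},
    {"rx": -0.168, "ry": 0, "rz": 0, "x": 8, "y": 0, "z": 0, "hand": 85},
    {"rx": -0.168, "ry": 0, "rz": 0, "x": 8, "y": 0, "z": 0, "hand": 85}
  ]
}}

```text
time_s: 21.4
eef_pos: [577.6, -310.4, 186.5]
ee_rot: [0.303, 0.639, 0.303, -0.639]
force: [0.1, -0.5, 0.5]
grip_width: 0.997
```

{"op": "jog_arm", "data": {
  "increments": [
    {"rx": -0.168, "ry": 0, "rz": 0, "x": 6, "y": 0, "z": 0, "hand": 85},
    {"rx": -0.168, "ry": 0, "rz": 0, "x": 6, "y": 0, "z": 0, "hand": 85},
    {"rx": -0.168, "ry": 0, "rz": 0, "x": 6, "y": 0, "z": 0, "hand": 85},
    {"rx": -0.168, "ry": 0, "rz": 0, "x": 6, "y": 0, "z": 0, "hand": 85},
    {"rx": -0.168, "ry": 0, "rz": 0, "x": 6, "y": 0, "z": 0, "hand": 85}
  ]
}}

```text
time_s: 22.02
eef_pos: [577.6, -310.4, 156.6]
ee_rot: [0.537, 0.46, 0.537, -0.46]
force: [-0.2, 0.9, 0.7]
grip_width: 0.995
```

{"op": "jog_arm", "data": {
  "increments": [
    {"rx": 0, "ry": 0, "rz": 0, "x": 0, "y": 0, "z": 0, "hand": 85},
    {"rx": 0, "ry": 0, "rz": 0, "x": 0, "y": 0, "z": 0, "hand": 85}
  ]
}}

```text
time_s: 22.28
eef_pos: [577.2, -311.4, 157.1]
ee_rot: [0.535, 0.462, 0.535, -0.462]
force: [0.0, 0.2, 0.3]
grip_width: 0.998
```

```bash
python3 -c "
from h import *
to(577.3,-312.7,8.4)
wshot('w15')
crop(cv2.imread('pics/w15.png'),220,340,150,270,4.9,'w15c.png',1.5)"
```

```text
t 22.275 pos [ 577.2 -311.4  157.1] yaw 8.32 tilt [ 0. -0.] g 85.2 | shift [ 0.  -0.1  1.3] rx -0.0014 q6 -47.0
22.275 [ 577.2 -311.4  157.1] yaw(y) 8.32 tilt [ 0. -0.] 0.9976319271415459 [0.  0.2 0.3]
```

View pics/w15.png

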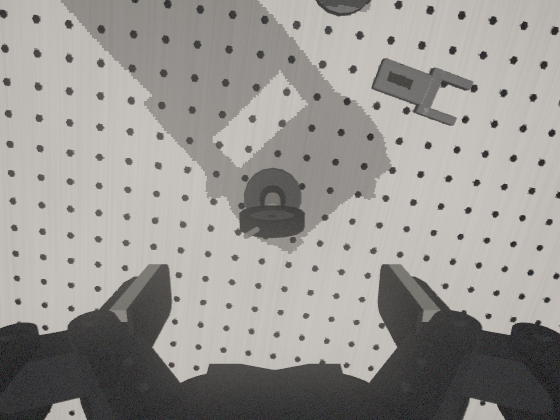

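View pics/w15c.png

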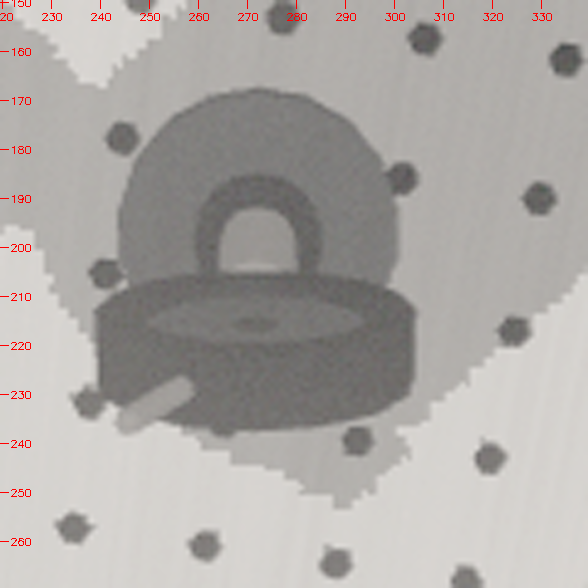

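{"op": "jog_arm", "data": {
  "increments": [
    {"rx": 0, "ry": 0, "rz": 0, "x": 25, "y": -0.7, "z": 1.2, "hand": 85},
    {"rx": 0, "ry": 0, "rz": 0, "x": 40, "y": 0, "z": 0, "hand": 85},
    {"rx": 0, "ry": 0, "rz": 0, "x": 33, "y": 0, "z": 0, "hand": 85},
    {"rx": 0, "ry": 0, "rz": 0, "x": 0, "y": 0, "z": 0, "hand": 30},
    {"rx": 0, "ry": 0, "rz": 0, "x": 0, "y": 0, "z": 0, "hand": 30}
  ]
}}

```text
time_s: 22.95
eef_pos: [577.0, -313.8, 60.5]
ee_rot: [0.536, 0.462, 0.534, -0.462]
force: [-0.0, -0.6, 0.8]
grip_width: 0.598
```

{"op": "jog_arm", "data": {
  "increments": [
    {"rx": 0, "ry": 0, "rz": 0, "x": 0, "y": 0, "z": 0, "hand": 30},
    {"rx": 0, "ry": 0, "rz": 0, "x": 0, "y": 0, "z": 0, "hand": 30},
    {"rx": 0, "ry": 0, "rz": 0, "x": 0, "y": 0, "z": 0, "hand": 30}
  ]
}}

```text
time_s: 23.32
eef_pos: [577.0, -314.0, 61.1]
ee_rot: [0.537, 0.462, 0.534, -0.462]
force: [-2.2, 0.5, 6.9]
grip_width: 0.489
```

```bash
python3 -c "
from h import *
to(577.3,-312.7,8.4)
wshot('w16')"
```

```text
t 23.325 pos [ 577.  -314.    61.1] yaw 8.42 tilt [ 0.003 -0.002] g 41.8 | shift [-0.   0.5 -1.3] rx 0.0004 q6 -47.0
23.325 [ 577.  -314.    61.1] yaw(y) 8.42 tilt [ 0.003 -0.002] 0.48911549559857814 [-2.2  0.5  6.9]
```

View pics/w16.png

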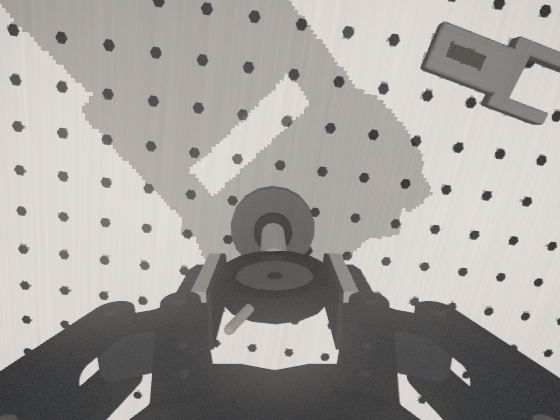

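{"op": "jog_arm", "data": {
  "increments": [
    {"rx": 0, "ry": 0, "rz": 0, "x": 0, "y": 0, "z": 0, "hand": 60},
    {"rx": 0, "ry": 0, "rz": 0, "x": 0, "y": 0, "z": 0, "hand": 60},
    {"rx": 0, "ry": 0, "rz": 0, "x": 11, "y": 0, "z": -0.5, "hand": 60},
    {"rx": 0, "ry": 0, "rz": 0, "x": 0, "y": 0, "z": 0, "hand": 30},
    {"rx": 0, "ry": 0, "rz": 0, "x": 0, "y": 0, "z": 0, "hand": 30}
  ]
}}

```text
time_s: 24.0
eef_pos: [575.9, -312.7, 47.2]
ee_rot: [0.535, 0.462, 0.536, -0.462]
force: [0.8, -0.3, -3.5]
grip_width: 0.5
```

{"op": "jog_arm", "data": {
  "increments": [
    {"rx": 0, "ry": 0, "rz": 0, "x": 0, "y": 0, "z": 0, "hand": 30},
    {"rx": 0, "ry": 0, "rz": 0, "x": 0, "y": 0, "z": 0, "hand": 30}
  ]
}}

```text
time_s: 24.25
eef_pos: [576.1, -312.8, 47.6]
ee_rot: [0.535, 0.462, 0.536, -0.462]
force: [-0.4, 0.5, -3.1]
grip_width: 0.494
```

```bash
python3 -c "
from h import *
to(577.3,-312.7,8.4)
wshot('w17')"
```

```text
t 24.25 pos [ 576.1 -312.8   47.6] yaw 8.44 tilt [-0.  0.] g 42.2 | shift [-0.   1.2  0.1] rx 0.0007 q6 -47.0
24.25 [ 576.1 -312.8   47.6] yaw(y) 8.44 tilt [-0.  0.] 0.4935961883600911 [-0.4  0.5 -3.1]
```

View pics/w17.png

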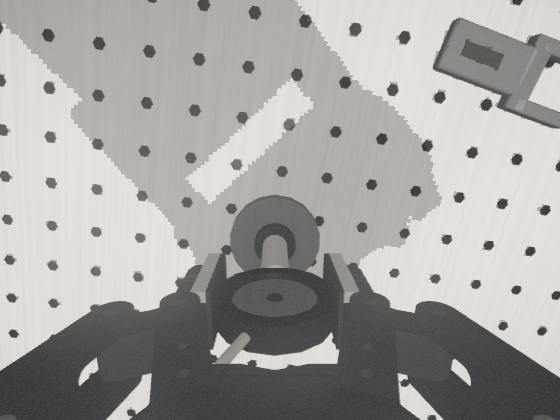

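{"op": "jog_arm", "data": {
  "increments": [
    {"rx": 0, "ry": 0, "rz": 0, "x": 0, "y": 0, "z": 0, "hand": 60},
    {"rx": 0, "ry": 0, "rz": 0, "x": 0, "y": 0, "z": 0, "hand": 60},
    {"rx": 0, "ry": 0, "rz": 0, "x": -6.5, "y": 1, "z": 0, "hand": 60},
    {"rx": 0, "ry": 0, "rz": 0, "x": 0, "y": 0, "z": 0, "hand": 30},
    {"rx": 0, "ry": 0, "rz": 0, "x": 0, "y": 0, "z": 0, "hand": 30}
  ]
}}

```text
time_s: 24.92
eef_pos: [577.5, -313.2, 55.5]
ee_rot: [0.536, 0.462, 0.535, -0.462]
force: [-2.2, 0.5, 7.1]
grip_width: 0.494
```

{"op": "jog_arm", "data": {
  "increments": [
    {"rx": 0, "ry": 0, "rz": 0, "x": 0, "y": 0, "z": 0, "hand": 30},
    {"rx": 0, "ry": 0, "rz": 0, "x": 0, "y": 0, "z": 0, "hand": 30}
  ]
}}

```text
time_s: 25.18
eef_pos: [577.5, -313.2, 55.5]
ee_rot: [0.536, 0.462, 0.535, -0.462]
force: [-0.8, 0.4, 4.9]
grip_width: 0.496
```

```bash
python3 -c "
from h import *
to(577.3,-312.7,8.4)
wshot('w18')"
```

```text
t 25.175 pos [ 577.5 -313.2   55.5] yaw 8.44 tilt [ 0.002 -0.001] g 42.4 | shift [-0.  -0.2 -0.5] rx 0.0007 q6 -47.0
25.175 [ 577.5 -313.2   55.5] yaw(y) 8.44 tilt [ 0.002 -0.001] 0.49649243375778873 [-0.8  0.4  4.9]
```

View pics/w18.png

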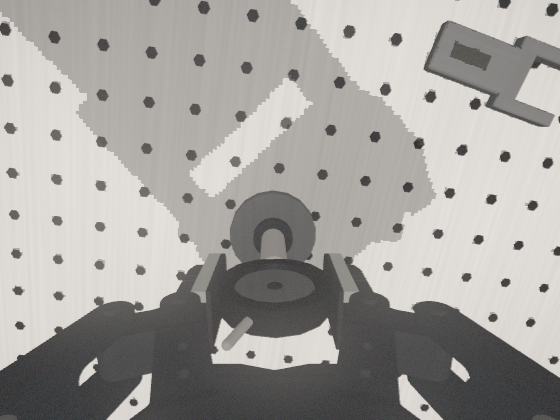

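{"op": "jog_arm", "data": {
  "increments": [
    {"rx": 0, "ry": 0, "rz": 0, "x": -20, "y": 0, "z": 0, "hand": 30},
    {"rx": 0, "ry": 0, "rz": 0, "x": -40, "y": 0, "z": 0, "hand": 30},
    {"rx": 0, "ry": 0, "rz": 0, "x": -40, "y": 0, "z": 0, "hand": 30},
    {"rx": 0.108, "ry": 0, "rz": 0, "x": -33, "y": 0, "z": 0, "hand": 30},
    {"rx": 0, "ry": 0, "rz": 0, "x": 0, "y": 0, "z": 0, "hand": 30}
  ]
}}

```text
time_s: 25.85
eef_pos: [577.9, -313.2, 190.4]
ee_rot: [0.512, 0.49, 0.508, -0.49]
force: [1.0, -0.2, -3.5]
grip_width: 0.494
```

```bash
python3 -c "
from h import *
to(597.3,62,2.2)
im=capture('side');cv2.imwrite('pics/s3.png',im[...,::-1])
wshot('w19')"
```

```text
t 25.85 pos [ 577.9 -313.2  190.4] yaw 2.29 tilt [ 0.004 -0.003] g 42.2 | shift [  -1.2   34.4 -374.1] rx 0.0016 q6 -41.0
25.9 [ 577.2 -312.7  187.8] yaw(y) 2.36 tilt [ 0.001 -0.001] 0.49055547378870973 [ 0.4  0.6 -3.7]
```

View pics/w19.png

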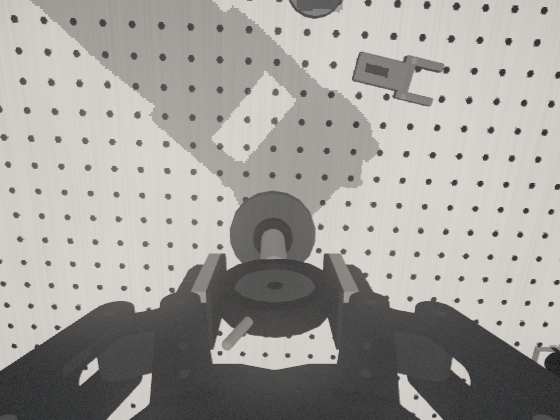

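View pics/s3.png

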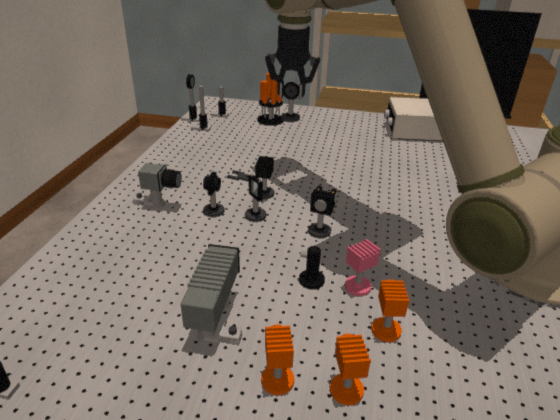

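Iris held upright, unchanged in the grip; the lens, splitter and dump stand placed. I'll carry the iris over.

{"op": "jog_arm", "data": {
  "increments": [
    {"rx": 0, "ry": 0, "rz": 0, "x": 0, "y": 5, "z": -50, "hand": 30},
    {"rx": 0, "ry": 0, "rz": 0, "x": 0, "y": 5, "z": -54, "hand": 30},
    {"rx": 0, "ry": 0, "rz": 0, "x": 0, "y": 5, "z": -54, "hand": 30},
    {"rx": 0, "ry": 0, "rz": 0, "x": 0, "y": 5, "z": -54, "hand": 30},
    {"rx": 0, "ry": 0, "rz": 0, "x": 0, "y": 5, "z": -54, "hand": 30}
  ]
}}

```text
time_s: 26.58
eef_pos: [590.8, -44.0, 185.3]
ee_rot: [0.509, 0.489, 0.511, -0.49]
force: [0.2, -0.1, -1.6]
grip_width: 0.493
```

{"op": "jog_arm", "data": {
  "increments": [
    {"rx": 0, "ry": 0, "rz": 0, "x": 0, "y": 5, "z": -54, "hand": 30},
    {"rx": 0, "ry": 0, "rz": 0, "x": 0, "y": 5, "z": -54, "hand": 30},
    {"rx": 0, "ry": 0, "rz": 0, "x": 0, "y": 0, "z": 0, "hand": 30},
    {"rx": 0, "ry": 0, "rz": 0, "x": 0, "y": 0, "z": 0, "hand": 30}
  ]
}}

```text
time_s: 27.08
eef_pos: [596.9, 62.2, 185.8]
ee_rot: [0.509, 0.489, 0.511, -0.49]
force: [0.1, -0.3, -2.3]
grip_width: 0.497
```

```bash
python3 -c "
from h import *
wshot('w20')
to(597.3,62,2.2)
"
```

```text
27.075 [596.9  62.2 185.8] yaw(y) 2.32 tilt [-0.002 -0.   ] 0.4966435795817403 [ 0.1 -0.3 -2.3]
t 27.125 pos [597.   61.6 186.1] yaw 2.24 tilt [-0.002 -0.   ] g 41.9 | shift [-0.   0.3 -0.4] rx 0.0008 q6 -8.0
```

View pics/w20.png

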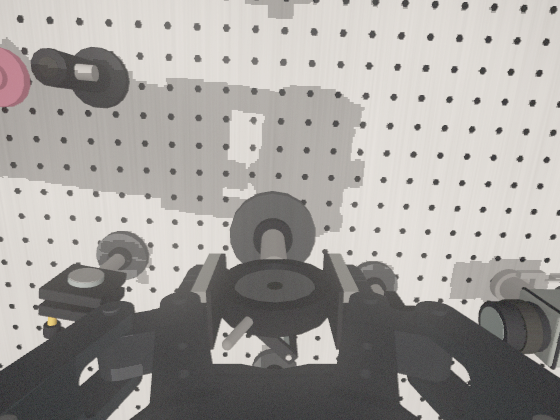

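{"op": "jog_arm", "data": {
  "increments": [
    {"rx": 0, "ry": 0, "rz": 0, "x": 45, "y": 0, "z": 0, "hand": 30},
    {"rx": 0, "ry": 0, "rz": 0, "x": 45, "y": 0, "z": 0, "hand": 30},
    {"rx": 0, "ry": 0, "rz": 0, "x": 28, "y": 0, "z": 0, "hand": 30},
    {"rx": 0, "ry": 0, "rz": 0, "x": 7, "y": 0, "z": 0, "hand": 30},
    {"rx": 0, "ry": 0, "rz": 0, "x": 0, "y": 0, "z": 0, "hand": 30}
  ]
}}

```text
time_s: 27.75
eef_pos: [597.7, 61.7, 62.6]
ee_rot: [0.51, 0.49, 0.509, -0.49]
force: [0.8, 0.2, -1.4]
grip_width: 0.495
```

```bash
python3 -c "
from h import *
for i in range(4):
  capture('top'); to(597.3,62,2.2)
print(sense()['force'])
"
```

```text
t 27.8 pos [598.1  61.9  63.3] yaw 2.22 tilt [ 0.002 -0.   ] g 42.7 | shift [-0.  -0.8 -0.2] rx 0.0003 q6 -7.0
t 27.85 pos [598.2  62.   63.6] yaw 2.23 tilt [ 0.002 -0.   ] g 42.1 | shift [-0.  -0.9 -0. ] rx 0.0005 q6 -7.0
t 27.9 pos [598.1  62.1  63.6] yaw 2.24 tilt [ 0.002 -0.   ] g 42.2 | shift [-0.  -0.8  0.1] rx 0.0007 q6 -7.0
t 27.95 pos [598.   62.2  63.4] yaw 2.25 tilt [ 0.002 -0.   ] g 42.2 | shift [-0.  -0.7  0.2] rx 0.0008 q6 -7.0
[-0.15835294 -0.08491395 -1.65873629]
```

{"op": "jog_arm", "data": {
  "increments": [
    {"rx": 0, "ry": 0, "rz": 0, "x": 4, "y": -0.7, "z": 0, "hand": 30},
    {"rx": 0, "ry": 0, "rz": 0, "x": 3, "y": 0, "z": 0, "hand": 30},
    {"rx": 0, "ry": 0, "rz": 0, "x": 0, "y": 0, "z": 0, "hand": 30},
    {"rx": 0, "ry": 0, "rz": 0, "x": 0, "y": 0, "z": 0, "hand": 30}
  ]
}}

```text
time_s: 28.45
eef_pos: [596.7, 62.4, 55.6]
ee_rot: [0.51, 0.49, 0.51, -0.49]
force: [-2.1, -1.5, 3.5]
grip_width: 0.492
```

```bash
python3 -c "
from h import *
for i in range(2):
  capture('top'); to(597.3,62,2.2)
print(sense()['force'])
"
```

```text
t 28.5 pos [596.7  62.4  55.5] yaw 2.26 tilt [ 0. -0.] g 42.0 | shift [0.  0.6 0.4] rx 0.001 q6 -7.0
t 28.55 pos [596.7  62.4  55.5] yaw 2.25 tilt [ 0. -0.] g 42.0 | shift [0.  0.6 0.4] rx 0.0009 q6 -7.0
[-3.24361501  0.34292646  5.04445428]
```

{"op": "jog_arm", "data": {
  "increments": [
    {"rx": 0, "ry": 0, "rz": 0, "x": 0, "y": 0, "z": 0, "hand": 65},
    {"rx": 0, "ry": 0, "rz": 0, "x": 0, "y": 0, "z": 0, "hand": 65},
    {"rx": 0, "ry": 0, "rz": 0, "x": -30, "y": 0, "z": 0, "hand": 65},
    {"rx": 0, "ry": 0, "rz": 0, "x": -60, "y": 0, "z": 0, "hand": 85},
    {"rx": 0, "ry": 0, "rz": 0, "x": -60, "y": 0, "z": 0, "hand": 85}
  ]
}}

```text
time_s: 29.18
eef_pos: [596.5, 62.4, 206.8]
ee_rot: [0.51, 0.49, 0.51, -0.49]
force: [0.1, -0.8, -0.6]
grip_width: 0.997
```

{"op": "jog_arm", "data": {
  "increments": [
    {"rx": 0, "ry": 0, "rz": 0, "x": -60, "y": 0, "z": 50, "hand": 85},
    {"rx": 0, "ry": 0, "rz": 0, "x": -40, "y": 0, "z": 50, "hand": 85},
    {"rx": 0, "ry": 0, "rz": 0, "x": 0, "y": 0, "z": 0, "hand": 85},
    {"rx": 0, "ry": 0, "rz": 0, "x": 0, "y": 0, "z": 0, "hand": 85}
  ]
}}

```text
time_s: 29.68
eef_pos: [600.0, -26.0, 291.2]
ee_rot: [0.509, 0.49, 0.51, -0.49]
force: [-0.9, -0.2, -0.9]
grip_width: 0.995
```

```bash
python3 -c "
from h import *
wshot('w21')"
```

```text
29.675 [600.  -26.  291.2] yaw(y) 2.24 tilt [-0.001  0.001] 0.9945844472307103 [-0.9 -0.2 -0.9]
```

View pics/w21.png

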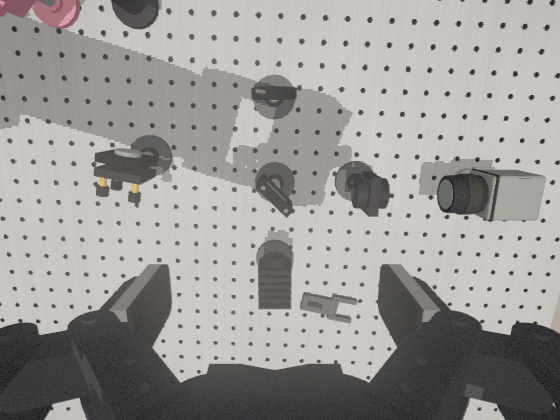

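{"op": "jog_arm", "data": {
  "increments": [
    {"rx": 0, "ry": 0, "rz": 0, "x": 0, "y": -50, "z": 0, "hand": 85},
    {"rx": 0, "ry": 0, "rz": 0, "x": 0, "y": -50, "z": 0, "hand": 85},
    {"rx": 0, "ry": 0, "rz": 0, "x": 0, "y": -50, "z": 0, "hand": 85},
    {"rx": 0, "ry": 0, "rz": 0, "x": 0, "y": -50, "z": 0, "hand": 85},
    {"rx": 0, "ry": 0, "rz": 0, "x": 0, "y": -50, "z": 0, "hand": 85}
  ]
}}

```text
time_s: 30.35
eef_pos: [348.5, -35.1, 291.3]
ee_rot: [0.51, 0.489, 0.511, -0.49]
force: [-0.3, 0.4, -0.1]
grip_width: 0.998
```

{"op": "jog_arm", "data": {
  "increments": [
    {"rx": 0, "ry": 0, "rz": 0, "x": 0, "y": 0, "z": 0, "hand": 85},
    {"rx": 0, "ry": 0, "rz": 0, "x": 0, "y": 0, "z": 0, "hand": 85}
  ]
}}

```text
time_s: 30.6
eef_pos: [350.8, -35.8, 292.0]
ee_rot: [0.51, 0.49, 0.51, -0.49]
force: [-0.3, -1.2, -0.1]
grip_width: 0.996
```

```bash
python3 -c "
from h import *
for n in('top','side'):
  cv2.imwrite(f'pics/{n}9.png',capture(n)[...,::-1])
im=cv2.imread('pics/top9.png')
crop(im,270,420,60,220,3.7,'t9c.png',2)
crop(cv2.imread('pics/side9.png'),150,340,130,260,4.1,'s9c.png',1.6)
crop(cv2.imread('pics/w21.png'),225,405,60,320,2.3*1,'w21c.png',1.3)"
```

```text
(no output)
```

View pics/t9c.png

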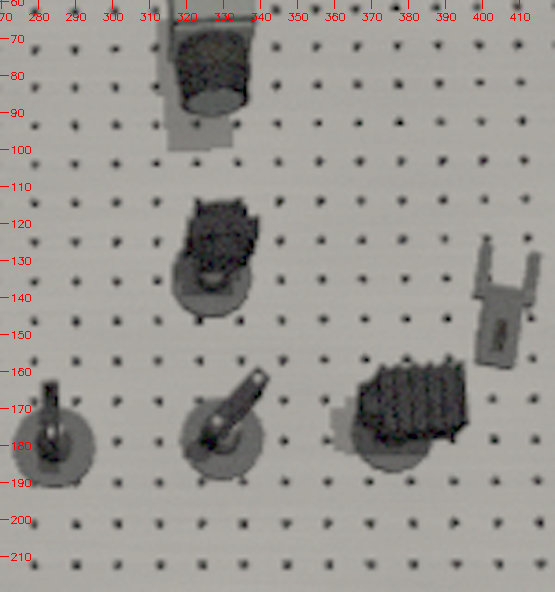

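View pics/s9c.png

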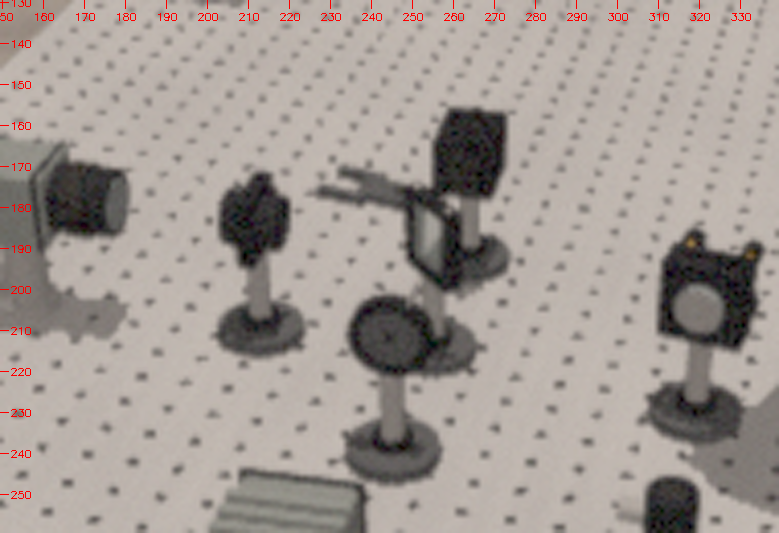

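View pics/w21c.png

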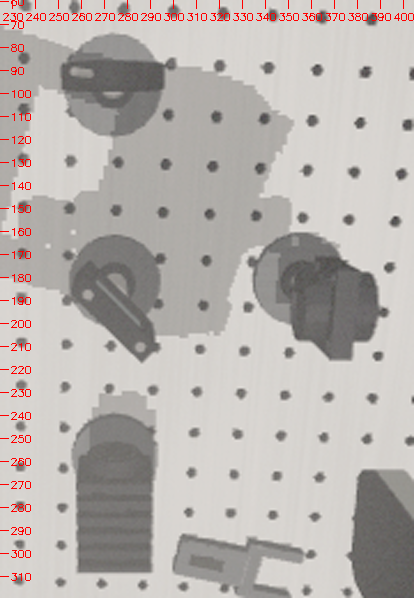

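```bash
python3 -c "
from h import *
u=np.array([.0384,-.9993]);n=np.array([.9993,.0384])
L=np.array([591.8,205.]);C=np.array([781,-31.3])
for k,p in dict(iris=(284,180.5),spl=(329.5,178.3),lens=(327,134.2),dump=(376,176.5)).items():
  b=ray('top',p,5)[:2];print(k,b.round(1),'laser',((b-L)@u).round(1),((b-L)@n).round(1),'cam',((C-b)@n).round(1),((b-C)@u).round(1))
c=wload('w21');r=lambda p,z:ray('',p,z,c)[:2]
for k,p in dict(iris=(274,95.5),spl=(274.5,180),lens=(355,181)).items():
  b=r(p,8);print(k,b.round(1),'laser',((b-L)@u).round(1),((b-L)@n).round(1),'cam',((C-b)@n).round(1),((b-C)@u).round(1))
a,b=r((255,94),97),r((296,94),97);print('iris dir',np.degrees(np.arctan2(*(b-a)[::-1])))
a,b=r((262.5,188),99),r((285.5,211),99);print('spl dir',np.degrees(np.arctan2(*(b-a)[::-1])))
a,b=r((258.5,308),93),r((290.5,308),93);print('dump dir',np.degrees(np.arctan2(*(b-a)[::-1])))
for k,p in dict(fork=(405,142),holder=(242,252),mirror=(322,248)).items(): pass
A=cv2.imread('pics/top0.png');B=cv2.imread('pics/top9.png')
for x0,x1,y0,y1 in((392,420,118,164),(304,345,230,264),(228,256,235,265)): print(np.abs(A[y0:y1,x0:x1].astype(int)-B[y0:y1,x0:x1]).mean())
"
```

```text
iris [595.6  61.7] laser 143.3 -1.7 cam 181.7 -100.1
spl [600.2 -38.9] laser 244.0 -1.0 cam 181.0 0.6
lens [701.2 -34.7] laser 243.7 100.2 cam 79.8 0.3
dump [ 603.8 -141.3] laser 346.6 -1.3 cam 181.3 103.2
iris [597.3  64. ] laser 141.1 0.1 cam 179.9 -102.3
spl [601.8 -35.2] laser 240.5 0.8 cam 179.2 -2.9
lens [701.4 -32.6] laser 241.6 100.4 cam 79.6 -1.8
iris dir 2.248669367586243
spl dir -43.497830297891554
dump dir 2.2748305764361993
6.129399585921325
15.705882352941176
4.080952380952381
```

```bash
python3 -c "
from h import *
finish_job();print(sense()['time_s'])"
```

```text
the job is handed in; nothing more can be done
the job is handed in; nothing more can be done
```

I placed the dump, splitter, lens and iris on their lines and released them. The job was handed in after about 31 s of the 109 s allowed; it reports no verdict.

My last checks used a top picture, with a wrist picture of the iris, splitter and lens, all taken after release:

| Item | Top view | Wrist view |
|---|---|---|
| Splitter, off the laser's line | −1.0 mm | +0.8 mm |
| Splitter, off the camera's line | 0.6 mm | −2.9 mm |
| Iris, off the laser's line | −1.7 mm | 0.1 mm |
| Iris to splitter | 101 mm | 99 mm |
| Dump, off the laser's line | −1.3 mm | not measured |
| Dump to splitter | 103 mm | not measured |
| Lens, off the camera's line | 0.3 mm | −1.8 mm |
| Lens post to camera front | 79.8 mm | 79.6 mm |

- **Headings:** The iris, splitter and dump headings measured within about 1° in the wrist picture. I did not measure the lens again after release; the gripper held it within about 0.1° of square when I let go. The dump's mouth faces the laser.
- **Upright and released:** All four stand upright in the side picture, and the arm is withdrawn to about x = 350 mm, y = −36 mm.
- **Disagreements:** The two views differ by 2 to 4 mm. On the first closes, the iris gripped at 42 mm instead of 44, so I reset the gripper height twice before lifting it. Every close read about 42 mm, and it stayed steady in the grip.
- **Left in place:** The fork and holder areas of the top picture hardly changed. The mirror's area changed more (mean difference 15.7), which I put down to the arm's shadow. The mirror stands at the same spot in the side view.

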